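# Set the height stop to a 50 mm block column, with a quarter turn of clearance

### The job

Set the height stop: lay the flat setting block centred on the anvil, its long side in line with the post, stack the 30 mm setting block squarely on its middle, let go of both, and swing the arm over them to its stop; then turn the thumbscrew clockwise until it seats on the column, back it off a quarter turn for clearance, and finish still gripping its head, so that it cannot turn while I nip up the lock nut. Leave the small setting block, the loupe and the tag plate where they lie.

Things in the scene. Friction and masses are not known exactly. Their poses are not given: they have to be found in the camera images.
- anvil (a point): Centre of the top face of the height stop's anvil, a ground steel pad 62 x 42 mm (long side along x) whose top is 18 mm above the bench; it sits on an aluminium base plate 170 x 100 x 12 mm that is bolted down. z is up; +x points from the anvil to the post. The thumbscrew's axis passes through this point when the swing arm is at its stop.
- post_axis (a point): Point on the vertical pivot axis of the swing arm, at mid thickness of the arm (91 mm above the bench), 90 mm from the anvil's centre along the anvil's +x. The post is 29 mm thick, its top hardware reaches 107 mm above the bench.
- swing_arm (a joint): Angle of the swing arm about the post, rad: 0 = at its stop, the arm pointing from the post along the anvil's -x, straight over the anvil; it grows as the arm swings open, counter-clockwise seen from above (at 1.57 it points along the anvil's -y); upper limit 2.0. It starts swung open, between 1.45 and 1.85. It stays where it is left (about 0.15 N m of friction) and is closed by pushing its flank clockwise.
- swing_arm_mid (a point): Point in the middle of the aluminium swing arm, 55 mm from the post axis, 91 mm above the bench; the arm here is 24 mm wide and 14 mm thick (84 to 98 mm above the bench). +x points along the arm toward the post, +y is horizontal across the arm: pushing on the -y flank toward the point's +y closes the arm. There is nothing else beside this flank.
- thumbscrew (a joint): Angle of the thumbscrew, rad; grows clockwise seen from above, which drives the screw down 8 mm a turn (quick-acting thread). With the 50 mm column under it the steel foot touches at about 3.75 and the screw stops hard at 4.0: seated. It starts between about 1.4 and 2.2, needs about 0.04 N m and stays where it is left.
- screw_head (a point): Centre of the knurled round head of the thumbscrew on its axis: 29 mm diameter, 18 mm high, dark steel with a slot across the top; it can be gripped at any angle. Carried by the swing arm, 90 mm from the post axis; z about 0.13 m, sinking as the screw goes down. Under the head: 10 mm of thinner stem, then a loose hexagon lock nut that travels with the screw, then the arm. The head's top is at most 0.14 m above the bench: carry things over or round it.
- swivel_foot: Round steel foot, 18 mm diameter, at the lower end of the thumbscrew; origin in the centre of its lower face; it does not turn with the screw. As found it clears the 50 mm column by 2 to 3 mm, so the arm can swing in over it without turning the screw first.
- flat_block_mid (a point): Centre of the flat aluminium setting block, 30 mm (x) x 50 mm (y) x 20 mm high (z up), about 0.08 kg, loose on the bench.
- tall_block_mid (a point): Centre of the cube-shaped aluminium setting block, 30 x 30 x 30 mm, axes along its edges, about 0.07 kg, loose on the bench.
- flat_block: The same flat setting block; origin in the centre of its underside.
- tall_block: The same 30 mm setting block; origin in the centre of its underside.
- small_block: The smallest aluminium setting block, 22 x 45 x 18 mm, not needed; origin in the centre of its underside.
- magnifier: Black loupe standing on the bench, 34 mm diameter, 31 mm high, not needed; origin in the centre of its underside.
- blank: Metal tag plate 34 x 54 x 5 mm lying on the bench, not needed; origin in the centre of its underside.
Mind the look-alikes: they are no part of the job. What is shaped like the tall_block but blue, brown or green is not meant.

How it is judged:
By the outcome, as a careful person would: the job done as asked, in the order asked, and still so for the second after the job is handed in, while the arm keeps its last pose, push and grip.
It also fails if it takes over 72 s, if anything falls off the work surface, if the arm or the gripper's body presses on something with over 40 N, if the wrist force passes 120 N, or if a joint passes its speed limit or range.

### The arm

A 6-joint arm with a two-finger parallel gripper is mounted at the origin on a cart in front of the work surface, level with it; the furniture and walls round the work are solid. World frame = base frame: x ahead of the robot, y to its left, z up, the work surface at z = 0. Lengths are in m, angles in degrees, forces in N, time in s.
With the tool pointing down it reaches from about 0.4 to 0.825 m from the base axis. Payload 7 kg.
Tool frame: the origin (TCP) lies at the very end of the fingers, on their centre line; the grasp point (between the pads) lies 19 mm behind it (ctrl.tcp_to_grasp is the distance from the TCP to the grasp point, in m); z points along the fingers, y is the direction in which the jaws open and shut (so a half turn about z gives the same grasp; the last joint's range is limited). The gripper opens to 88 mm and grips with 3 to 60 N. Pads are 19 mm wide; open, the fingers measure 130 mm over their backs; the gripper's body (78 mm by 193 mm) begins 47 mm behind the grasp point.
Start: joints at [81.251, 20.546, 0.682, 0, -70.136, -16.507], TCP at [0.288, 0.61, 0.205] pointing down, gripper open.
Joint ranges: [-176.03, 176.03], [-82.01, 121.73], [-58.28, 71.71], [-173.87, 95.51], [-174.79, -0.11], [-173.66, 173.66]. Speed limits (degrees/s): [136.94, 136.94, 172.46, 180, 180, 180].

### API

Orientations are given as [roll, pitch, yaw] about the fixed x, y, z axes, in that order (R = Rz(yaw) Ry(pitch) Rx(roll)).
In Python, from plant import ctrl gives the robot as it stands.
- The arm moves only by the tool jog_arm, never from a script. Its argument "commands" is a list of rows, each an object of numbers: "x", "y", "z": the shift along the tool's x, y, z in cm; "roll": the turn about the tool's z in rad. In form: [{"x": .., "y": .., "z": .., "roll": ..}, ...]. A call has 1 to 12 rows; each row shifts and turns the commanded pose from where the row before left it, along the tool's axes as they then stand; what a row does not reach is not made up. A row lasts 1/10 s, in which the tool goes at most 50 mm and 8.59 degrees, less where a joint would pass 70% of its speed; a pose out of reach is approached as far as the arm can. A call is refused whole if a number of a shift passes 5 or a number of a turn 0.15, either way. A call with a gripper value outside its range is refused whole. "gripper" is the finger opening in cm, from 0 to 8.76, set as the call begins (left out, the last holds). The fingers move at their own pace and stop on an object; the grip force is fixed at half the most. Time passes only in rows, so rows that do not move let the fingers close. It gives the time, the measured TCP pose, the force and the opening at its end, in the units of the state.
- ctrl.get_obs(): the state, without advancing time (a new reading comes with each control period).
- ctrl.snapshot(name): name is "scene" or "top"; returns a dict with "image" (480x640x3 uint8, red, green, blue), "mtx" (3x3 intrinsics, pixels), "position" and "orientation" of the camera in the world. Camera axes: x right, y up, looking along -z (the intrinsics and any distortion apply to the point x, -y, -z); pixel columns grow to the right and rows downward; lengths in m; the calibration is good to about 2 mm. A picture is of the moment at which its call begins. There is no depth.
- ctrl.close_job(): hands the job in, once; it reports no verdict.
Trained networks look in the newest picture that a camera, given by its name, has taken for a name from the list of things; names that differ only in an ending like _2 or _b are one class to them, and where a whole thing is asked for, a point or a joint stands for the part that bears it (a point fixed in the world has none). Each returns a list of dicts, best first, with "confidence" (0 to 1); they miss things now and then, are a little off and sometimes report something else, mostly with a low value. They report only what shows in the picture. A call takes as long as a camera call. They do not tell look-alikes from the thing itself.
- ctrl.search_frame(camera, query): "position" ([column, row] as shares, 0 to 1, of the picture: columns of its width, rows of its height, amid what is visible of it).
- ctrl.regions_of(camera, query): "mask" (480x640 bool, what is visible of it) and "position" ([column, row] as shares, 0 to 1, of the picture: columns of its width, rows of its height, amid what is visible of it).
The state is a dict: "clock": time; "joint_pos": joint angles; "qvel": joint speeds; "tau": joint torques, N m; "tool_pos": TCP position; "orientation": TCP orientation; "force": force on the tool from outside, world axes, zero at the start; "moment": the same for the moment, N m; "opening": finger opening in m.
Only numpy, scipy, OpenCV 4.12 (cv2) and the standard library are available. Lean on these libraries where they do the work, as an engineer would, in place of code of your own. Each camera call takes 0.05 s, during which the arm holds its last target.

## Working session

There is one attempt and no reset: what is moved stays moved. The work goes in short steps, Python scripts to look and compute and a tool call to move; the robot and the scene stay as the last step left them, time stands still between calls to the robot, and variables do not carry over. Pictures are saved under pics/ and viewed, and the job is handed in when it is done.

Besides the shell and the picture viewer there is one more tool, called as name(argument=value, ...) on one line, values as JSON. jog_arm: Moves the arm, as the interface text tells. Its arguments: {"type":"object","properties":{"commands":{"type":"array"},"gripper":{"type":"number"}},"required":["commands"]}

```bash
ls; mkdir -p pics; python3 - <<'E'
from plant import ctrl
import cv2
print(ctrl.get_obs(), ctrl.tcp_to_grasp)
for n in ("scene","top"):
    s=ctrl.snapshot(n); cv2.imwrite(f"pics/{n}0.png",s["image"][:,:,::-1])
    print(n,s["mtx"],s["position"],s["orientation"],[k for k in s])
    for q in ["anvil","swing_arm","swing_arm_mid","screw_head","flat_block_mid","tall_block_mid","small_block","magnifier","blank","post_axis"]:
        try: print(q,[(round(d["confidence"],2),round(d["position"][0]*640),round(d["position"][1]*480)) for d in ctrl.search_frame(n,q)])
        except Exception as e: print(q,e)
E
```

```text
pics
{'clock': 0.0, 'joint_pos': array([ 8.12508794e+01,  2.05911235e+01,  6.31546118e-01, -2.29790862e-02,
       -7.01357759e+01, -1.65071099e+01]), 'qvel': array([-0.03241249,  0.01993365, -0.01996553,  0.03610649, -0.05349185,
       -0.00359146]), 'tau': array([ 1.88911377e-03, -5.82719994e+01,  2.93042582e+01,  6.99693426e+00,
        6.73938019e-03, -1.76447916e-04]), 'tool_pos': array([0.28777865, 0.60996627, 0.20370033]), 'orientation': array([ 1.79902438e+02, -6.38493758e-03, -2.52640511e+01]), 'force': array([0.34000024, 0.29817506, 0.11718793]), 'moment': array([ 0.00115587, -0.02655058,  0.00571945]), 'opening': 0.08765334432136006} 0.0188
scene [[551.9207553    0.         318.52663498]
 [  0.         551.9207553  238.96354074]
 [  0.           0.           1.        ]] [ 0.07965292 -0.87719626  0.6060414 ] [ 61.51466793  -0.191985   -26.39924114] ['image', 'mtx', 'position', 'orientation']
anvil [(0.59, 306, 224), (0.45, 324, 195)]
swing_arm [(0.73, 324, 195)]
swing_arm_mid [(0.74, 326, 200)]
screw_head [(0.49, 328, 194)]
flat_block_mid [(0.59, 354, 345)]
tall_block_mid [(0.8, 361, 294), (0.71, 288, 317), (0.68, 333, 274), (0.55, 324, 300)]
small_block [(0.62, 270, 293)]
magnifier [(0.64, 409, 300)]
blank [(0.55, 238, 270)]
post_axis [(0.88, 304, 225), (0.33, 352, 347)]
top [[549.64566133   0.         314.96457186]
 [  0.         549.64566133 242.05544792]
 [  0.           0.           1.        ]] [ 0.30027389 -0.05910634  1.20588037] [ 11.1013171    0.79061783 -91.54480009] ['image', 'mtx', 'position', 'orientation']
anvil [(0.63, 215, 245)]
swing_arm [(0.85, 223, 215)]
swing_arm_mid [(0.39, 313, 311)]
screw_head [(0.6, 250, 216)]
flat_block_mid [(0.83, 404, 276)]
tall_block_mid [(0.78, 314, 245), (0.75, 360, 308), (0.69, 352, 271), (0.5, 352, 237)]
small_block [(0.6, 316, 309)]
magnifier [(0.78, 374, 205)]
blank [(0.65, 215, 244), (0.57, 266, 320)]
post_axis [(0.69, 214, 243)]
```

```bash
python3 - <<'E'
import cv2
a=cv2.imread("pics/top0.png"); cv2.imwrite("pics/top0c.png",cv2.resize(a[150:350,150:450],None,fx=2.66,fy=2.66,interpolation=cv2.INTER_CUBIC))
a=cv2.imread("pics/scene0.png"); cv2.imwrite("pics/scene0c.png",cv2.resize(a[160:370,200:460],None,fx=2.8,fy=2.8,interpolation=cv2.INTER_CUBIC))
E
```

```text
(no output)
```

View pics/top0c.png

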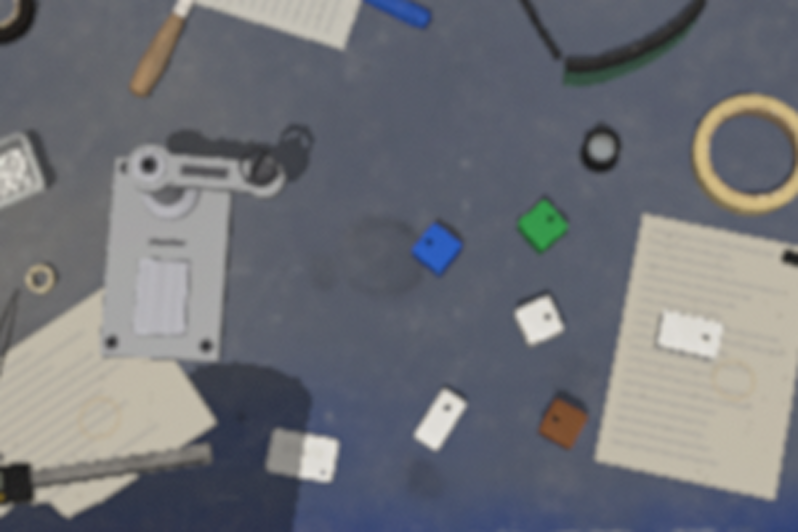

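View pics/scene0c.png

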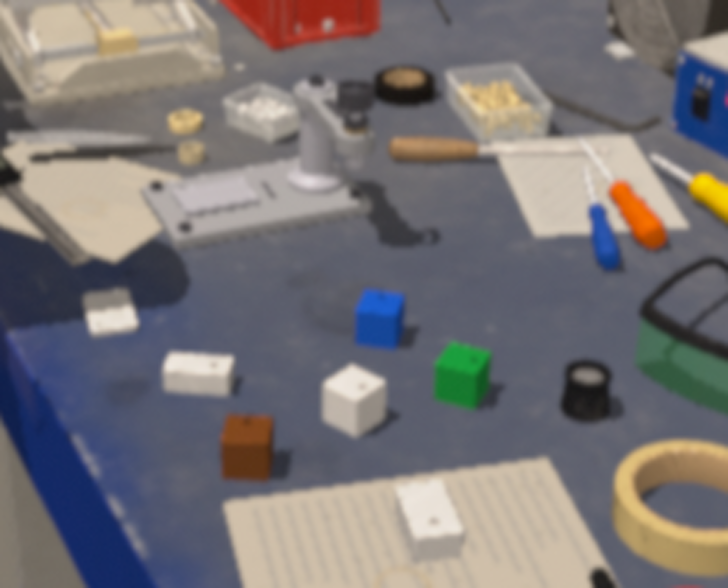

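View pics/top0.png

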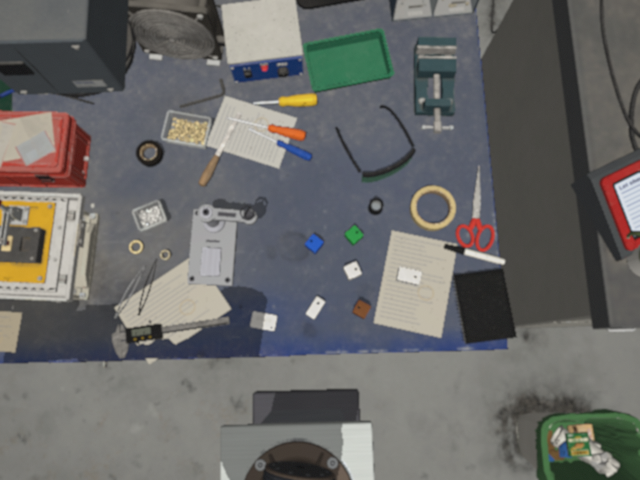

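The top view shows the white cube at about (352,270) and the flat block on the paper at about (404–409,276). The base plate has the anvil pad at about (210,262) and the post at about (208,213), with the arm open and pointing right. The blue, green and brown cubes are the decoys. Next I'll measure these precisely.

```bash
cat > h.py <<'E'
import numpy as np, cv2
from scipy.spatial.transform import Rotation as R
from plant import ctrl
def rays(s,uv):
    uv=np.atleast_2d(np.array(uv,float)); K=s["mtx"]
    d=np.c_[(uv[:,0]-K[0,2])/K[0,0],-(uv[:,1]-K[1,2])/K[1,1],-np.ones(len(uv))]
    return d@R.from_euler("xyz",s["orientation"],degrees=True).as_matrix().T
def back(s,uv,z):
    d=rays(s,uv); p=np.array(s["position"]); t=(z-p[2])/d[:,2]
    return p+d*t[:,None]
def proj(s,P):
    P=np.atleast_2d(P)-s["position"]; c=P@R.from_euler("xyz",s["orientation"],degrees=True).as_matrix()
    K=s["mtx"]; return np.c_[K[0,2]+K[0,0]*c[:,0]/-c[:,2],K[1,2]+K[1,1]*-c[:,1]/-c[:,2]]
def rect(s,mask,z):
    # rect of mask at height z via contour backprojection
    c=max(cv2.findContours(mask.astype(np.uint8),cv2.RETR_EXTERNAL,cv2.CHAIN_APPROX_NONE)[0],key=cv2.contourArea)[:,0,:]
    P=back(s,c,z)[:,:2]
    r=cv2.minAreaRect((P*1000).astype(np.float32)); return r
E
python3 - <<'E'
from h import *
for n in ("top","scene"):
    s=ctrl.snapshot(n)
    np.save(f"{n}.npy",s,allow_pickle=True)
    for q,z in [("anvil",.018),("swing_arm",.098),("screw_head",.139),("flat_block",.02),("tall_block",.03),("small_block",.018)]:
        for d in ctrl.regions_of(n,q):
            m=d["mask"]; col=s["image"][m].mean(0).round()
            r=rect(s,m,z); print(n,q,round(d["confidence"],2),np.round(np.array(d["position"])*[640,480]),m.sum(),col,"ctr",np.round(r[0],1),"wh",np.round(r[1],1),"ang",round(r[2],1))
E
```

```text
top anvil 0.81 [216. 242.] 3925 [153. 153. 154.] ctr [534.  156.6] wh [146.  182.3] ang 85.1
top anvil 0.64 [224. 216.] 750 [133. 132. 133.] ctr [602.3 145.4] wh [131.3  39.3] ang 85.5
top swing_arm 0.95 [225. 213.] 843 [130. 130. 131.] ctr [581.  132.8] wh [124.2  40.6] ang 86.8
top flat_block 0.69 [406. 279.] 325 [209. 207. 200.] ctr [ 453.1 -248.6] wh [50.5 31.4] ang 76.9
top tall_block 0.8 [349. 271.] 191 [209. 207. 201.] ctr [ 466.2 -126.3] wh [30.9 30.1] ang 24.1
top tall_block 0.79 [350. 235.] 223 [ 53. 135.  72.] ctr [ 543.5 -132.5] wh [32.6 34.3] ang 37.4
top tall_block 0.56 [313. 246.] 226 [ 47.  86. 166.] ctr [526.9 -45.3] wh [32.9 33.8] ang 50.1
top tall_block 0.47 [360. 308.] 200 [114.  76.  52.] ctr [ 382.6 -141.5] wh [28.3 31.5] ang 61.2
top tall_block 0.4 [247. 210.] 170 [83. 82. 84.] ctr [601.2 101.3] wh [31. 32.] ang 89.7
top small_block 0.54 [313. 310.] 230 [208. 205. 200.] ctr [389.5 -44.3] wh [23.3 45.8] ang 54.7
scene anvil 0.89 [306. 226.] 2484 [149. 143. 142.] ctr [586.6 202.2] wh [352.9 178.2] ang 33.5
scene swing_arm 0.83 [324. 195.] 580 [115. 110. 109.] ctr [573.3 113.5] wh [167.2  63.8] ang 62.3
scene screw_head 0.51 [326. 197.] 221 [73. 69. 71.] ctr [561.2  49.3] wh [90.8 29.6] ang 63.5
scene flat_block 0.77 [354. 346.] 581 [209. 199. 189.] ctr [ 449.4 -260.9] wh [73.5 36.4] ang 75.2
scene tall_block 0.67 [324. 303.] 432 [188. 179. 170.] ctr [ 459.  -147.4] wh [72.1 40.1] ang 61.9
scene tall_block 0.67 [336. 274.] 354 [ 33.  77. 158.] ctr [520.5 -67.9] wh [77.8 33.8] ang 61.3
scene small_block 0.71 [271. 291.] 404 [184. 177. 171.] ctr [385.8 -58.5] wh [53.8 50.5] ang 63.9
scene small_block 0.39 [323. 198.] 566 [117. 112. 111.] ctr [652.7 272.4] wh [201.1  72.1] ang 63.8
```

```bash
python3 - <<'E'
from h import *
from scipy.optimize import minimize
S={n:np.load(n+".npy",allow_pickle=True).item() for n in("top","scene")}
U=8
def fit(n,dim,p0,others=None,thr=135):
    obs=[]
    s=S[n]; g=s["image"].astype(float)
    c=proj(s,[p0[0],p0[1],dim[2]/2])[0]; x0,y0=(c-22).astype(int); w=44
    crop=s["image"][y0:y0+w,x0:x0+w]
    return s,crop,x0,y0
def boxpts(p,dim):
    a=p[2]; r=np.array([[np.cos(a),-np.sin(a)],[np.sin(a),np.cos(a)]])
    q=np.array([[i,j] for i in(-.5,.5) for j in(-.5,.5)])*dim[:2]
    q=q@r.T+p[:2]
    return np.r_[np.c_[q,np.zeros(4)],np.c_[q,np.full(4,dim[2])]]
def render(s,p,dim,x0,y0,w):
    h=cv2.convexHull(proj(s,boxpts(p,dim)).astype(np.float32))[:,0]
    im=np.zeros((w*U,w*U),np.uint8)
    cv2.fillConvexPoly(im,np.round(((h-[x0,y0]+.5)*U)*16).astype(np.int32),255,shift=4)
    return cv2.GaussianBlur(cv2.resize(im,(w,w),interpolation=cv2.INTER_AREA).astype(float)/255,(0,0),.8)
def obsim(s,q,dim,x0,y0,w,n,p0):
    best=min(ctrl_reg[n,q],key=lambda d:np.hypot(*(np.array(d["position"])*[640,480]-proj(s,[p0[0],p0[1],dim[2]/2])[0])))
    return best["mask"][y0:y0+w,x0:x0+w].astype(float)
ctrl_reg={}
for n in S:
    S[n]=ctrl.snapshot(n)
    for q in("flat_block","tall_block","small_block"): ctrl_reg[n,q]=ctrl.regions_of(n,q)
for q,dim,p0 in [("flat_block",(.03,.05,.02),(.453,-.2486,np.radians(-13))),("tall_block",(.03,.03,.03),(.466,-.126,np.radians(24)))]:
  for cams in (("top",),("scene",),("top","scene")):
    data=[]
    for n in cams:
        s=S[n]; c=proj(s,[p0[0],p0[1],dim[2]/2])[0]; w=70; x0,y0=(c-w//2).astype(int)
        # soft mask: whiteness
        m=obsim(s,q,dim,x0,y0,w,n,p0)
        m=cv2.GaussianBlur(m,(0,0),.8); data.append((s,x0,y0,w,m))
    f=lambda v:sum(((render(s,(p0[0]+v[0]*.01,p0[1]+v[1]*.01,p0[2]+v[2]*.3),dim,x0,y0,w)-m)**2).sum() for s,x0,y0,w,m in data)
    r=min((minimize(f,[0,0,a],method="Nelder-Mead",options=dict(initial_simplex=np.array([[0,0,a],[.5,0,a],[0,.5,a],[0,0,a+.4]]))) for a in(-.4,0,.4)),key=lambda r:r.fun)
    v=r.x; print(q,cams,np.round([p0[0]+v[0]*.01,p0[1]+v[1]*.01],4),round(np.degrees(p0[2]+v[2]*.3),1),round(r.fun,1))
a=S["top"]["image"][195:295,180:280,::-1]; cv2.imwrite("pics/plate.png",cv2.resize(a,None,fx=6,fy=6,interpolation=cv2.INTER_CUBIC))
a=S["top"]["image"][255:295,330:430,::-1]; cv2.imwrite("pics/blk.png",cv2.resize(a,None,fx=8,fy=8,interpolation=cv2.INTER_CUBIC))
E
```

```text
flat_block ('top',) [ 0.4535 -0.2499] -14.9 6.4Traceback (most recent call last):
  File "<stdin>", line 34, in <module>
  File "<stdin>", line 22, in obsim
ValueError: min() iterable argument is empty
```

```bash
cat >> h.py <<'E'
from scipy.optimize import minimize
U=8
def boxpts(p,dim,z0=0):
    a=p[2]; r=np.array([[np.cos(a),-np.sin(a)],[np.sin(a),np.cos(a)]])
    q=np.array([[i,j] for i in(-.5,.5) for j in(-.5,.5)])*dim[:2]
    q=q@r.T+p[:2]
    return np.r_[np.c_[q,np.full(4,z0)],np.c_[q,np.full(4,z0+dim[2])]]
def render(s,p,dim,x0,y0,w,z0=0):
    h=cv2.convexHull(proj(s,boxpts(p,dim,z0)).astype(np.float32))[:,0]
    im=np.zeros((w*U,w*U),np.uint8)
    cv2.fillConvexPoly(im,np.round(((h-[x0,y0]+.5)*U)*16).astype(np.int32),255,shift=4)
    return cv2.GaussianBlur(cv2.resize(im,(w,w),interpolation=cv2.INTER_AREA).astype(float)/255,(0,0),.8)
def reg(n,q,p0,zc,tries=3):
    for i in range(tries):
        s=ctrl.snapshot(n); c=proj(s,[p0[0],p0[1],zc])[0]
        for d in ctrl.regions_of(n,q):
            if np.hypot(*(np.array(d["position"])*[640,480]-c))<12: return s,d["mask"]
    return s,None
def fitbox(q,dim,p0,z0=0,cams=("top","scene")):
    D={}
    for n in cams:
        s,m=reg(n,q,p0,z0+dim[2]/2)
        if m is None: print(n,"not seen"); continue
        c=proj(s,[p0[0],p0[1],z0+dim[2]/2])[0]; w=70; x0,y0=(c-w//2).astype(int)
        D[n]=(s,x0,y0,w,cv2.GaussianBlur(m[y0:y0+w,x0:x0+w].astype(float),(0,0),.8))
    for cs in [[k] for k in D]+([list(D)] if len(D)>1 else []):
        data=[D[k] for k in cs]
        f=lambda v:sum(((render(s,(p0[0]+v[0]*.01,p0[1]+v[1]*.01,p0[2]+v[2]*.3),dim,x0,y0,w,z0)-m)**2).sum() for s,x0,y0,w,m in data)
        r=min((minimize(f,[0,0,a],method="Nelder-Mead",options=dict(initial_simplex=np.array([[0,0,a],[.5,0,a],[0,.5,a],[0,0,a+.4]]))) for a in(-.4,0,.4)),key=lambda r:r.fun)
        v=r.x; print(q,cs,np.round([p0[0]+v[0]*.01,p0[1]+v[1]*.01],4),round(np.degrees(p0[2]+v[2]*.3),1),"cost",round(r.fun,1))
E
python3 - <<'E'
from h import *
fitbox("flat_block",(.03,.05,.02),(.453,-.2486,np.radians(-13)))
fitbox("tall_block",(.03,.03,.03),(.466,-.126,np.radians(24)))
s=ctrl.snapshot("top")
a=s["image"][195:295,180:280,::-1]; cv2.imwrite("pics/plate.png",cv2.resize(a,None,fx=6,fy=6,interpolation=cv2.INTER_CUBIC))
a=s["image"][255:295,330:430,::-1]; cv2.imwrite("pics/blk.png",cv2.resize(a,None,fx=8,fy=8,interpolation=cv2.INTER_CUBIC))
E
```

```text
flat_block ['top'] [ 0.4539 -0.2498] -14.5 cost 1.5
flat_block ['scene'] [ 0.4562 -0.2507] -16.2 cost 6.4
flat_block ['top', 'scene'] [ 0.4553 -0.2505] -16.0 cost 19.8
tall_block ['top'] [ 0.4673 -0.1266] 22.7 cost 3.3
tall_block ['scene'] [ 0.4688 -0.1283] 22.0 cost 1.8
tall_block ['top', 'scene'] [ 0.4684 -0.1277] 22.6 cost 11.0
```

View pics/plate.png

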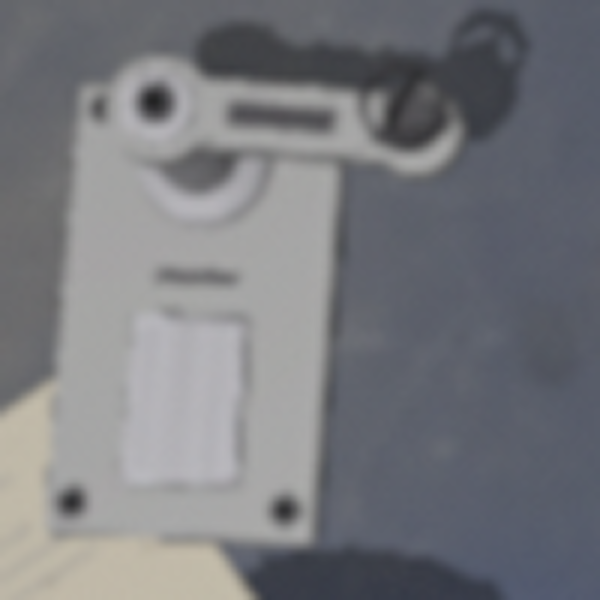

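View pics/blk.png

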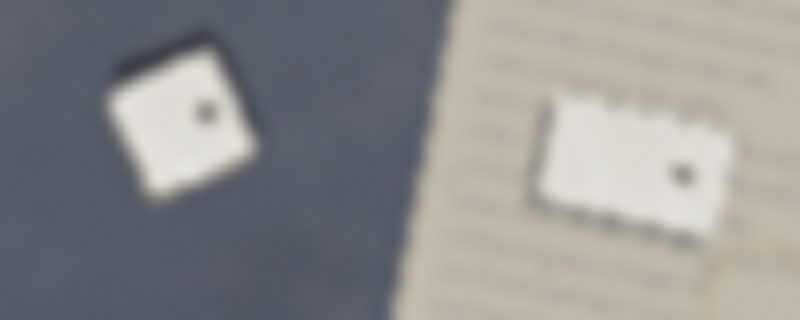

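```bash
python3 - <<'E'
from h import *
s=ctrl.snapshot("top"); g=cv2.cvtColor(s["image"],cv2.COLOR_RGB2GRAY)
sub=cv2.resize(g[195:295,180:280],None,fx=6,fy=6,interpolation=cv2.INTER_CUBIC)
print(sub[400,60:320:13]); print(sub[260:540:14,180])
uv=lambda p:(np.array(p,float)+.5)/6-.5+[180,195]
b=cv2.GaussianBlur(sub,(0,0),4).astype(float)
for thr in(168,172,176,180):
    m=np.zeros_like(sub); m[290:510,100:260]=b[290:510,100:260]>thr
    m=cv2.morphologyEx(m,cv2.MORPH_CLOSE,np.ones((31,31)))
    c=max(cv2.findContours(m,cv2.RETR_EXTERNAL,cv2.CHAIN_APPROX_NONE)[0],key=cv2.contourArea)[:,0]
    P=back(s,uv(c),.018)[:,:2]*1000
    r=cv2.minAreaRect(P.astype(np.float32)); print(thr,np.round(r[0],1),np.round(r[1],1),round(r[2],1))
P=back(s,uv([[48,535],[315,543],[80,85],[342,165]]),.012)*1000; print(np.round(P,1))
def ang(a,b): d=b-a; return np.degrees(np.arctan2(d[1],d[0]))
print("plate edge yaws",ang(P[0],P[2]),ang(P[1],P[3]),ang(P[1],P[0])-90)
print("bottom len",np.linalg.norm(P[0]-P[1]))
po=back(s,uv([155,100]),.107)*1000; hd=back(s,uv([405,108]),.136)*1000; print("post",po,"head",hd,np.linalg.norm((po-hd)[0,:2]))
# scene
s=ctrl.snapshot("scene"); np.save("scene.npy",s)
a=s["image"][180:255,240:350,::-1]; cv2.imwrite("pics/platesc.png",cv2.resize(a,None,fx=7,fy=7,interpolation=cv2.INTER_CUBIC))
E
```

```text
[160 165 165 166 165 165 179 180 180 177 179 180 177 179 157 166 167 167
 167 170]
[164 118 155 163 151 176 175 175 175 176 176 176 178 178 178 180 157 165
 168 167]
168 [498.8 183.6] [43.1 65.9] 87.5
172 [498.4 183.2] [40.7 63. ] 87.5
176 [498.4 182.9] [38.5 60.7] 87.6
180 [489.1 184.1] [37.6 35.1] 2.9
[[450.2 232.2  12. ]
 [444.5 134.6  12. ]
 [619.3 223.2  12. ]
 [585.6 124.9  12. ]]
plate edge yaws -3.0504542291502896 -3.962956499787659 -3.353760614951284
bottom len 97.72550220604845
post [[587.79434494 174.74819661 107.        ]] head [[574.8870929   84.65354973 136.        ]] 91.01451835038046
```

View pics/platesc.png

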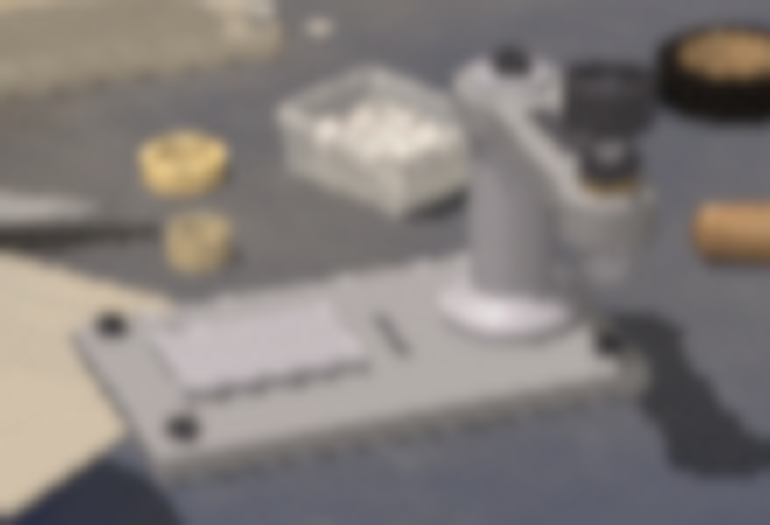

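```bash
python3 - <<'E'
from h import *
s=np.load("scene.npy",allow_pickle=True).item()
uv=lambda p:(np.array(p,float)+.5)/7-.5+[240,180]
P=back(s,uv([[155,338],[328,303],[372,365],[200,400]]),.018)*1000; print(np.round(P,1),P.mean(0))
P2=back(s,uv([[70,340],[155,465],[645,385]]),.012)*1000; print(np.round(P2,1), np.degrees(np.arctan2(*(P2[2]-P2[1])[1::-1])))
d=(P2[2]-P2[1]);print(np.linalg.norm(d),np.linalg.norm(P2[0]-P2[1]))
for nm in("top","scene"):
    t=s if nm=="scene" else ctrl.snapshot("top")
    im=cv2.resize(t["image"][:,:,::-1],None,fx=6,fy=6,interpolation=cv2.INTER_CUBIC)
    for (cx,cy,y,c) in [(.4984,.1832,-3.5,(0,0,255))]:
        a=np.radians(y); ex=np.array([np.cos(a),np.sin(a)]); ey=np.array([-ex[1],ex[0]])
        A=np.array([cx,cy])
        def rc(w,h,z,o=0): return np.array([[*(A+ex*(o+i*w/2)+ey*j*h/2),z] for i,j in((-1,-1),(1,-1),(1,1),(-1,1))])
        for q in (rc(.062,.042,.018),rc(.03,.03,.107,.09)):
            cv2.polylines(im,[np.round((proj(t,q)+.5)*6).astype(np.int32)],True,c,1)
    c=((proj(t,[[.54,.15,.05]])[0])*6).astype(int)
    cv2.imwrite(f"pics/ov_{nm}.png",im[c[1]-300:c[1]+300,c[0]-380:c[0]+380])
E
```

```text
[[468.9 198.8  18. ]
 [530.6 197.3  18. ]
 [525.6 149.7  18. ]
 [466.1 151.9  18. ]] [497.84015779 174.4207108   18.        ]
[[446.9 220.9  12. ]
 [441.3 128.4  12. ]
 [604.7 108.1  12. ]] -7.051293956404206
164.69125657419414 92.68548316354943
```

View pics/ov_top.png

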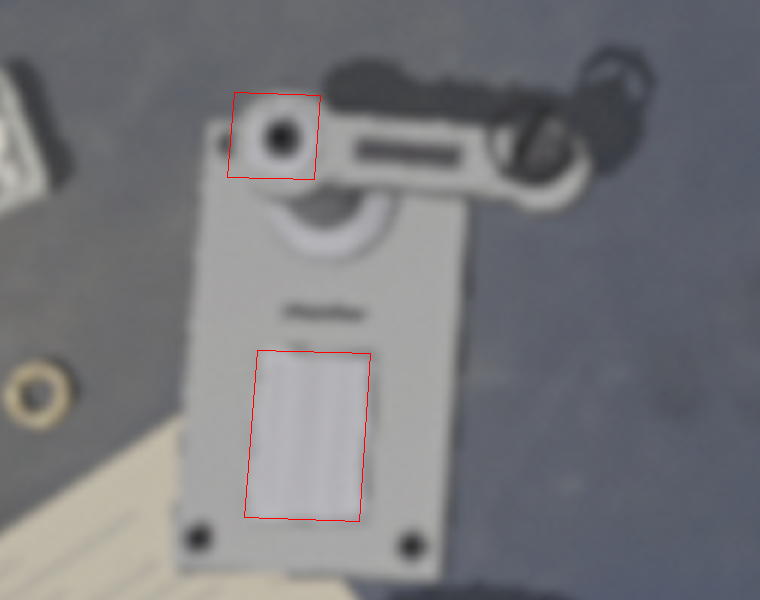

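View pics/ov_scene.png

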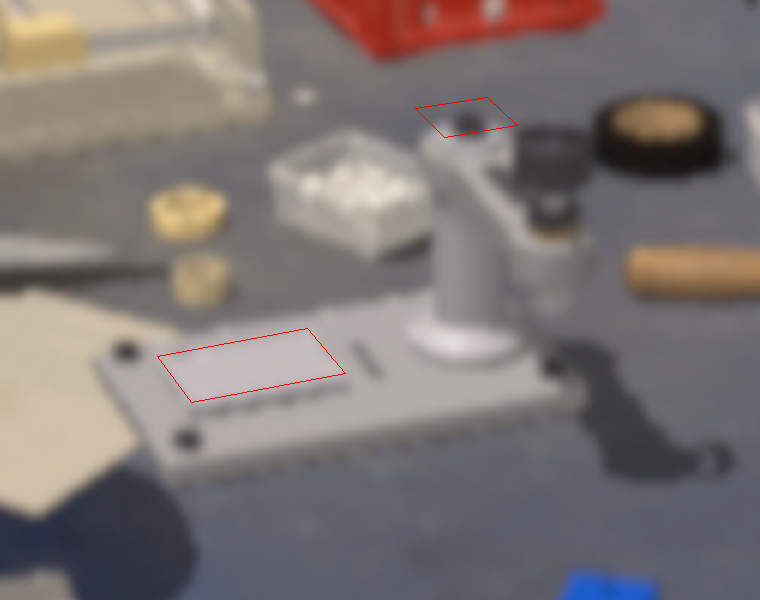

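```bash
cat > fa.py <<'E'
from h import *
from scipy.ndimage import map_coordinates
T=ctrl.snapshot("top"); C=np.load("scene.npy",allow_pickle=True).item()
def segs(v):
    A=np.array(v[:2]); a=v[2]; ex=np.array([np.cos(a),np.sin(a)]); ey=np.array([-ex[1],ex[0]])
    return lambda x,y,z: np.c_[A+np.outer(x,ex)+np.outer(y,ey),np.full(len(x),z)]
t=np.linspace(-.95,.95,80); o=np.ones(80)
def prof(s,v,d,wts):
    f=segs(v); g=s["g"]; tot=0
    # lines: (pts fn of offset outward)
    L=[]
    for sg in(1,-1):
        L.append(lambda e,sg=sg:f(t*.031,o*sg*(.021+e),.018)); L.append(lambda e,sg=sg:f(o*sg*(.031+e),t*.021,.018))
    res=[]
    x0=v[3]
    L.append(lambda e:f(o*(x0-.085-e),t*.05,.012))
    # long plate edges, only lower part (x from x0-.085 to .02)
    xs=np.linspace(x0-.08,.03,80)
    L.append(lambda e:f(xs,o*(.05+e),.012)); L.append(lambda e:f(xs,o*(-.05-e),.012))
    for l in L:
        def I(e): p=proj(s,l(e)); return map_coordinates(g,[p[:,1],p[:,0]],order=1)
        res.append(np.median(I(-.0015)-I(.0015)))
    return np.array(res)
for s in(T,C): s["g"]=cv2.GaussianBlur(cv2.cvtColor(s["image"],cv2.COLOR_RGB2GRAY).astype(float),(0,0),.7)
for nm,cs in(("top",[T]),("scene",[C]),("both",[T,C])):
    def cost(v):
        w=[.4984+v[0]*.003,.1832+v[1]*.003,np.radians(-3.5+v[2]*2),.045+v[3]*.01]
        return -sum(np.minimum(np.abs(prof(s,w,0,0)),30).sum() for s in cs)
    best=None
    for i in range(12):
        r=minimize(cost,np.random.default_rng(i).normal(0,.6,4),method="Nelder-Mead",options=dict(initial_simplex=None,maxiter=300))
        if best is None or r.fun<best.fun: best=r
    v=best.x; w=[.4984+v[0]*.003,.1832+v[1]*.003,-3.5+v[2]*2,.045+v[3]*.01]
    print(nm,np.round(w,4),round(best.fun,1),[np.round(prof(s,[w[0],w[1],np.radians(w[2]),w[3]],0,0)) for s in cs])
E
python3 fa.py
```

```text
top [ 0.4983  0.183  -4.7225  0.037 ] -77.3 [array([ 6.,  4., 13.,  9.,  9., -7., 33.])]
scene [ 0.4983  0.1791 -3.9221  0.0287] -65.7 [array([  4.,   6.,  11.,   9., -16.,   9.,  11.])]
both [ 0.4975  0.1819 -4.8263  0.031 ] -136.2 [array([ 7.,  7.,  9.,  8., -8., -8., 32.]), array([  4.,   7.,  10.,   8., -13.,   8.,   8.])]
```

```bash
cat > plan.py <<'E'
import sys,numpy as np
from plant import ctrl
# usage: plan.py x y z psi  -> tool-frame deltas (cm, rad) from measured pose, tool pointing down
o=ctrl.get_obs(); p=o["tool_pos"]; rpy=o["orientation"]; psi=np.radians(rpy[2])
print("t",round(o["clock"],2),"tcp",np.round(p,4),"rpy",np.round(rpy,2),"F",np.round(o["force"],1),"M",np.round(o["moment"],2),"open",round(o["opening"],4),"q",np.round(o["joint_pos"],1))
if len(sys.argv)>1:
    x,y,z,t=map(float,sys.argv[1:5]); d=np.array([x,y,z])-p
    tx=d[0]*np.cos(psi)+d[1]*np.sin(psi); ty=d[0]*np.sin(psi)-d[1]*np.cos(psi)
    dr=-((np.radians(t)-psi+np.pi)%(2*np.pi)-np.pi)
    print("cm x %.2f y %.2f z %.2f  roll %.3f"%(tx*100,ty*100,-d[2]*100,dr), "n>=",np.ceil(max(np.linalg.norm(d)/.045,abs(dr)/.15)))
E
python3 plan.py .48 .2 .2 -25.26
```

```text
t 2.85 tcp [0.288  0.6104 0.2046] rpy [180.    -0.   -25.26] F [1.1 0.7 0.5] M [-0.04  0.06 -0.  ] open 0.0879 q [ 81.2  20.5   0.7   0.  -70.1 -16.5]
cm x 34.87 y 28.93 z 0.46  roll 0.000 n>= 11.0
```

jog_arm(commands=[{"x":2.9,"y":2.4},{"x":2.9,"y":2.4},{"x":2.9,"y":2.4},{"x":2.9,"y":2.4},{"x":2.9,"y":2.4},{"x":2.9,"y":2.4},{"x":2.9,"y":2.4},{"x":2.9,"y":2.4},{"x":2.9,"y":2.4},{"x":2.9,"y":2.4},{"x":2.9,"y":2.4},{"x":2.9,"y":2.4}], gripper=6)

```text
validation failed for argument at $.co...
```

```bash
python3 plan.py .455 -.2502 .12 -105
```

```text
t 2.85 tcp [0.288  0.6104 0.2046] rpy [180.    -0.   -25.26] F [1.1 0.7 0.5] M [-0.04  0.06 -0.  ] open 0.0879 q [ 81.2  20.5   0.7   0.  -70.1 -16.5]
cm x 51.82 y 70.71 z 8.46  roll 1.392 n>= 20.0
```

Probably every key is required in each row.

jog_arm(commands=[{"x":2.9,"y":2.4,"z":0,"roll":0},{"x":2.9,"y":2.4,"z":0,"roll":0},{"x":2.9,"y":2.4,"z":0,"roll":0},{"x":2.9,"y":2.4,"z":0,"roll":0},{"x":2.9,"y":2.4,"z":0,"roll":0},{"x":2.9,"y":2.4,"z":0,"roll":0},{"x":2.9,"y":2.4,"z":0,"roll":0},{"x":2.9,"y":2.4,"z":0,"roll":0},{"x":2.9,"y":2.4,"z":0,"roll":0},{"x":2.9,"y":2.4,"z":0,"roll":0},{"x":2.9,"y":2.4,"z":0,"roll":0},{"x":2.9,"y":2.4,"z":0,"roll":0}], gripper=6)

```text
clock: 4.05
tool_pos: [0.4803, 0.2001, 0.205]
orientation: [-180.0, -0.0, -25.2]
force: [0.3, 0.6, 0.8]
opening: 0.0603
```

```bash
python3 plan.py .455 -.2502 .12 -105
```

```text
t 4.05 tcp [0.4803 0.2001 0.205 ] rpy [-1.7996e+02 -2.0000e-02 -2.5240e+01] F [0.3 0.6 0.8] M [ 0.06 -0.09  0.01] open 0.0603 q [ 44.3   5.9 -18.6   0.  -65.5  20.5]
cm x 16.91 y 41.81 z 8.50  roll 1.392 n>= 11.0
```

jog_arm(commands=[{"x":1.5,"y":3.8,"z":0.7,"roll":0},{"x":1.5,"y":3.8,"z":0.7,"roll":0},{"x":1.5,"y":3.8,"z":0.7,"roll":0},{"x":1.5,"y":3.8,"z":0.7,"roll":0},{"x":1.5,"y":3.8,"z":0.7,"roll":0},{"x":1.5,"y":3.8,"z":0.7,"roll":0},{"x":1.5,"y":3.8,"z":0.7,"roll":0},{"x":1.5,"y":3.8,"z":0.7,"roll":0},{"x":1.5,"y":3.8,"z":0.7,"roll":0},{"x":1.5,"y":3.8,"z":0.7,"roll":0},{"x":1.5,"y":3.8,"z":0.7,"roll":0}])

```text
clock: 5.15
tool_pos: [0.4506, -0.2487, 0.1278]
orientation: [-180.0, -0.0, -25.2]
force: [1.0, 0.7, 0.3]
opening: 0.0596
```

jog_arm(commands=[{"x":0,"y":0,"z":0,"roll":0.14},{"x":0,"y":0,"z":0,"roll":0.14},{"x":0,"y":0,"z":0,"roll":0.14},{"x":0,"y":0,"z":0,"roll":0.14},{"x":0,"y":0,"z":0,"roll":0.14},{"x":0,"y":0,"z":0,"roll":0.14},{"x":0,"y":0,"z":0,"roll":0.14},{"x":0,"y":0,"z":0,"roll":0.14},{"x":0,"y":0,"z":0,"roll":0.14},{"x":0,"y":0,"z":0,"roll":0.13}])

```text
clock: 6.15
tool_pos: [0.4509, -0.247, 0.1279]
orientation: [-180.0, 0.0, -105.2]
force: [-0.3, -0.6, -0.5]
opening: 0.0601
```

```bash
python3 plan.py .455 -.2502 .004 -105
```

```text
t 6.15 tcp [ 0.4509 -0.247   0.1279] rpy [-179.98    0.   -105.22] F [-0.3 -0.6 -0.5] M [ 0.06 -0.02 -0.02] open 0.0601 q [ -6.8   9.2 -25.6   0.  -55.1  -8.4]
cm x 0.20 y -0.48 z 12.39  roll -0.004 n>= 3.0
```

jog_arm(commands=[{"x":0.2,"y":-0.48,"z":2,"roll":0},{"x":0,"y":0,"z":3,"roll":0},{"x":0,"y":0,"z":3,"roll":0},{"x":0,"y":0,"z":2.2,"roll":0},{"x":0,"y":0,"z":1.4,"roll":0},{"x":0,"y":0,"z":0.8,"roll":0},{"x":0,"y":0,"z":0,"roll":0}])

```text
clock: 6.85
tool_pos: [0.4544, -0.25, 0.0029]
orientation: [179.9, -0.0, -104.9]
force: [-0.4, -0.3, 0.1]
opening: 0.0599
```

jog_arm(commands=[{"x":0,"y":0,"z":0,"roll":0},{"x":0,"y":0,"z":0,"roll":0},{"x":0,"y":0,"z":0,"roll":0},{"x":0,"y":0,"z":0,"roll":0},{"x":0,"y":0,"z":0,"roll":0},{"x":0,"y":0,"z":0,"roll":0}], gripper=0)

```text
clock: 7.45
tool_pos: [0.455, -0.2501, 0.0039]
orientation: [-180.0, 0.0, -104.9]
force: [1.1, 0.0, 0.4]
opening: 0.0172
```

```bash
python3 plan.py .455 -.2502 .16 -4.5; python3 - <<'E'
from h import *
for n in("top","scene"):
    s=ctrl.snapshot(n); c=proj(s,[.455,-.25,.03])[0].astype(int)
    cv2.imwrite(f"pics/g1_{n}.png",cv2.resize(s["image"][c[1]-60:c[1]+60,c[0]-60:c[0]+60,::-1],None,fx=5,fy=5,interpolation=cv2.INTER_CUBIC))
E
```

```text
t 7.45 tcp [ 0.455  -0.2501  0.0039] rpy [-179.98    0.   -104.9 ] F [1.1 0.  0.4] M [ 0.09 -0.05  0.1 ] open 0.0172 q [ -7.1  18.9 -32.8   0.  -38.2  -7.8]
cm x 0.01 y 0.00 z -15.61  roll -1.752 n>= 12.0
```

View pics/g1_scene.png

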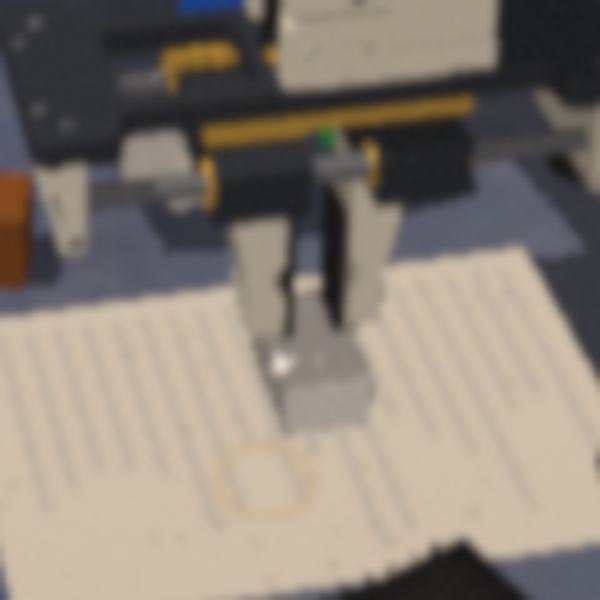

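View pics/g1_top.png

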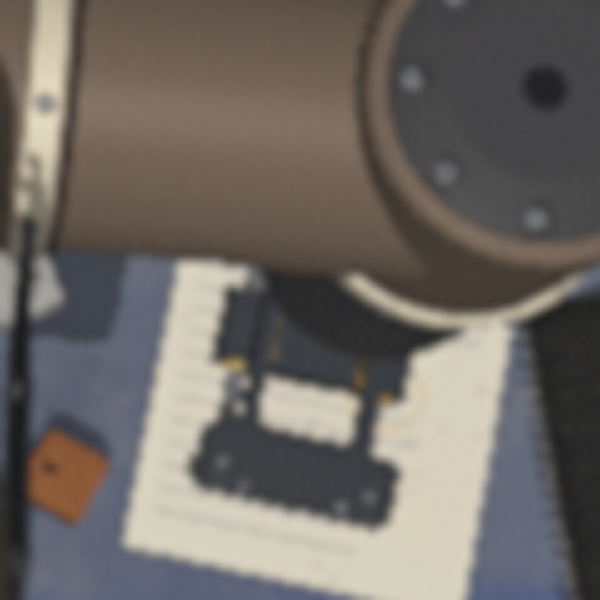

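```bash
python3 - <<'E'
from h import *
for n in("top","scene"):
    s=ctrl.snapshot(n); im=cv2.resize(s["image"][:,:,::-1],None,fx=5,fy=5,interpolation=cv2.INTER_CUBIC)
    o=ctrl.get_obs(); print(o["opening"])
    q=proj(s,[o["tool_pos"],[.455,-.25,.02]])
    for k,p in enumerate(q): cv2.circle(im,tuple(int(v) for v in (p+.5)*5),5,((0,0,255),(0,255,0))[k],1)
    cv2.polylines(im,[np.round((proj(s,boxpts((.455,-.25,np.radians(-15)),(.03,.05,.02))[[4,5,7,6]])+.5)*5).astype(np.int32)],True,(255,0,0),1)
    c=(q[0]*5).astype(int); cv2.imwrite(f"pics/g2_{n}.png",im[c[1]-250:c[1]+250,c[0]-300:c[0]+300])
E
```

```text
0.005716411758659308
0.0030664190557609114
```

View pics/g2_scene.png

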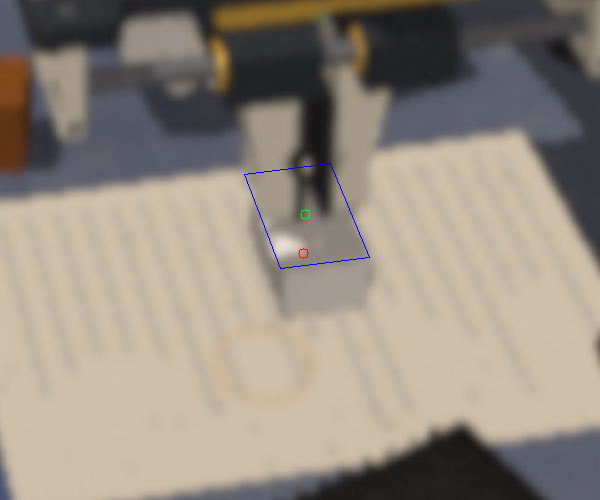

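View pics/g2_top.png

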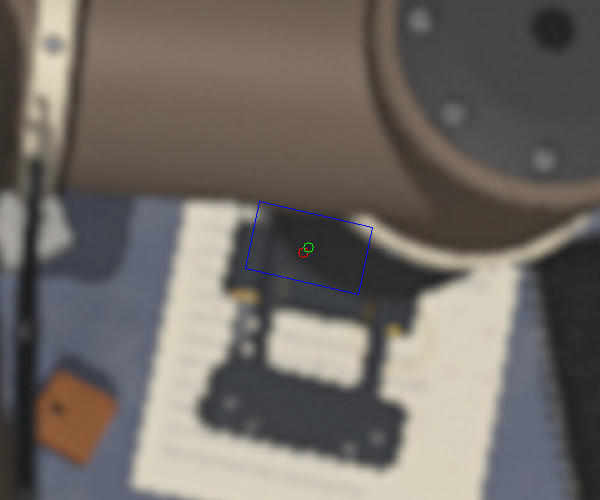

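```bash
python3 - <<'E'
from h import *
s=ctrl.snapshot("scene"); a=s["image"]; c=proj(s,[.455,-.25,.02])[0].astype(int)
a=a[c[1]-35:c[1]+40,c[0]-50:c[0]+50,::-1]; a=cv2.resize(a,None,fx=8,fy=8,interpolation=cv2.INTER_CUBIC)
b=np.load("scene.npy",allow_pickle=True).item()["image"][c[1]-35:c[1]+40,c[0]-50:c[0]+50,::-1]
cv2.imwrite("pics/g3.png",a); cv2.imwrite("pics/g3b.png",cv2.resize(b,None,fx=8,fy=8,interpolation=cv2.INTER_CUBIC))
E
python3 plan.py
```

```text
t 7.7 tcp [ 0.4549 -0.2501  0.0036] rpy [ 180.     -0.   -104.89] F [-0.1  0.3 -0.1] M [ 0.12 -0.06  0.03] open 0.0017 q [ -7.1  19.  -32.8   0.  -38.2  -7.8]
```

View pics/g3.png

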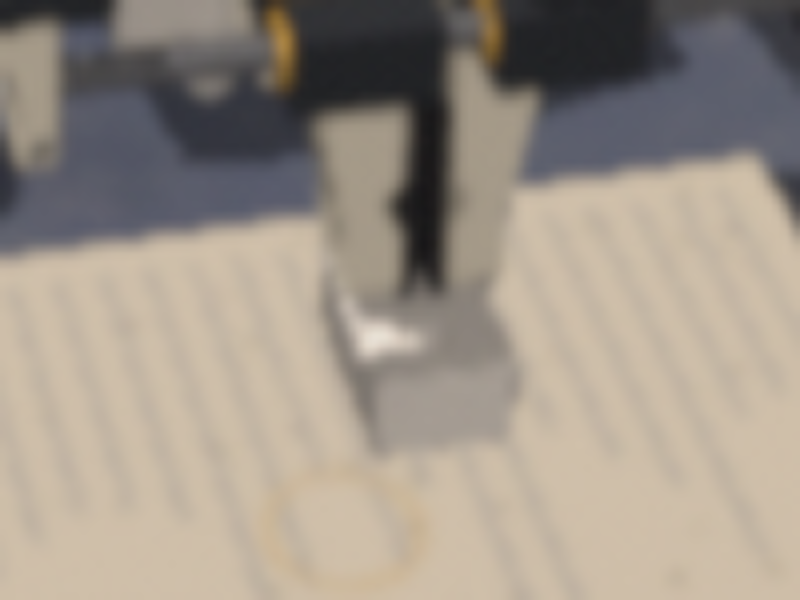

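View pics/g3b.png

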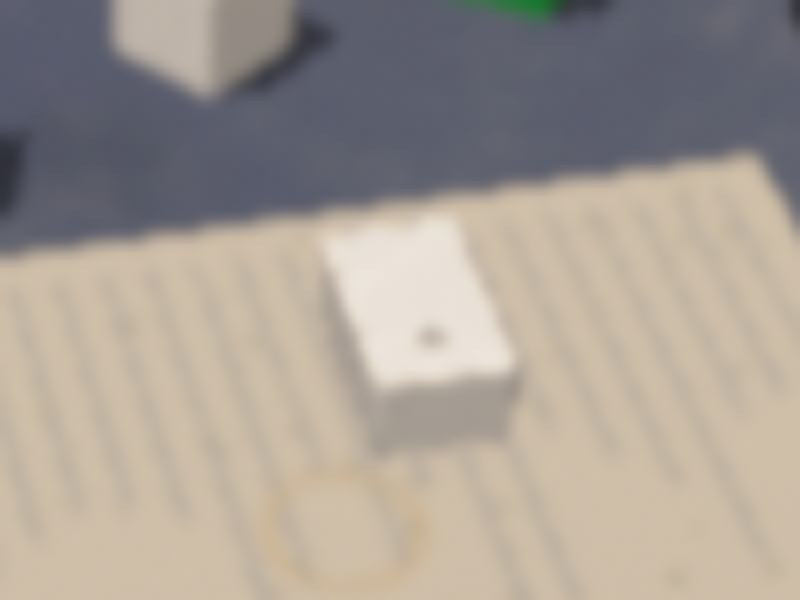

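jog_arm(commands=[{"x":0,"y":0,"z":-2,"roll":0},{"x":0,"y":0,"z":-2,"roll":0},{"x":0,"y":0,"z":0,"roll":0}])

```text
clock: 8.0
tool_pos: [0.4567, -0.2506, 0.046]
orientation: [-179.8, -0.0, -104.9]
force: [0.3, 0.3, -0.1]
opening: 0.0005
```

```bash
python3 - <<'E'
from h import *
s=ctrl.snapshot("scene"); o=ctrl.get_obs(); print(o["tool_pos"],o["orientation"],o["opening"])
im=cv2.resize(s["image"][:,:,::-1],None,fx=7,fy=7,interpolation=cv2.INTER_CUBIC)
for k in range(0,5):
    p=proj(s,o["tool_pos"]+[0,0,.01*k])[0]; cv2.circle(im,tuple(int(v) for v in (p+.5)*7),4,(0,0,255) if k==0 else (0,255,0),-1)
c=(p*7).astype(int); cv2.imwrite("pics/g4.png",im[c[1]-250:c[1]+350,c[0]-350:c[0]+350])
E
```

```text
[ 0.45587911 -0.2502815   0.04481654] [-1.79845352e+02  1.48165151e-02 -1.04891296e+02] 0.00021754052417489477
```

View pics/g4.png

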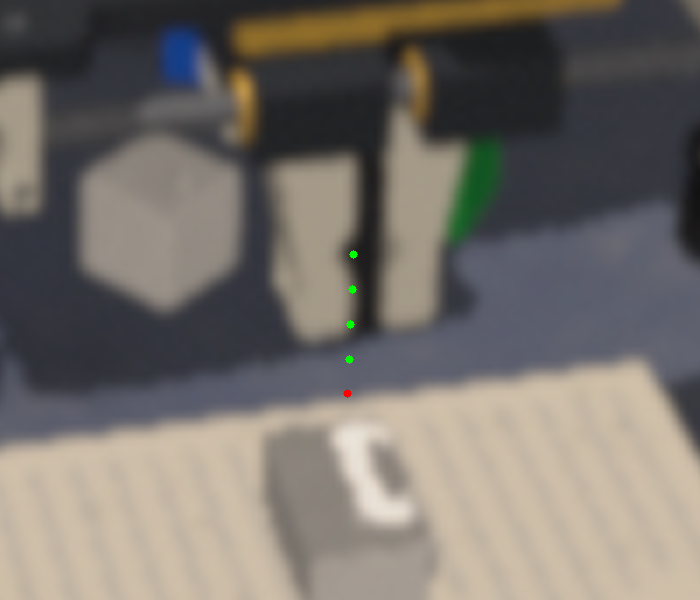

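jog_arm(commands=[{"x":0,"y":0,"z":0,"roll":0},{"x":0,"y":0,"z":0,"roll":0},{"x":0,"y":0,"z":0,"roll":0},{"x":0,"y":0,"z":0,"roll":0},{"x":0,"y":0,"z":0,"roll":0},{"x":0,"y":0,"z":0,"roll":0},{"x":0,"y":0,"z":0,"roll":0}], gripper=6)

```text
clock: 8.75
tool_pos: [0.4549, -0.2501, 0.0436]
orientation: [180.0, -0.0, -104.9]
force: [0.3, -0.6, -0.1]
opening: 0.0511
```

```bash
python3 - <<'E'
from h import *
s=ctrl.snapshot("scene"); o=ctrl.get_obs(); print(o["tool_pos"],o["orientation"],o["opening"])
im=cv2.resize(s["image"][:,:,::-1],None,fx=7,fy=7,interpolation=cv2.INTER_CUBIC)
psi=np.radians(o["orientation"][2]); ty=np.array([np.sin(psi),-np.cos(psi),0]); tx=np.array([np.cos(psi),np.sin(psi),0])
def L(a,b,c): cv2.line(im,*[tuple(int(v) for v in (proj(s,q)[0]+.5)*7) for q in(a,b)],c,1)
P=o["tool_pos"]; h=o["opening"]/2
for sg in(1,-1):
    for i in (0,.019): # pad front lower edge (tx toward camera)
        L(P+sg*ty*h-tx*.0095+[0,0,i],P+sg*ty*h+tx*.0095+[0,0,i],(0,0,255) if i==0 else (0,255,0))
        L(P+sg*ty*h+tx*.0095+[0,0,i],P+sg*ty*(h+.02)+tx*.0095+[0,0,i],(0,0,255) if i==0 else (0,255,0))
c=(proj(s,P)[0]*7).astype(int); cv2.imwrite("pics/g5.png",im[c[1]-300:c[1]+250,c[0]-350:c[0]+350])
E
```

```text
[ 0.45488375 -0.25010759  0.04365684] [ 1.79998746e+02 -1.13287908e-03 -1.04896081e+02] 0.055075059188801984
```

View pics/g5.png

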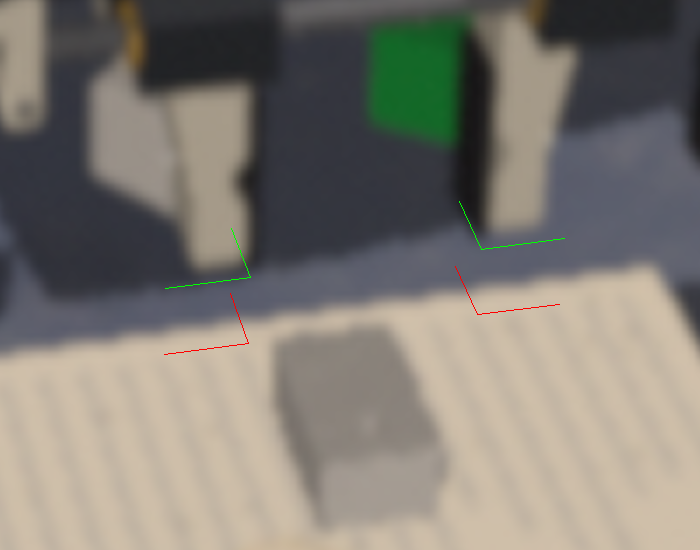

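jog_arm(commands=[{"x":0,"y":0,"z":1.5,"roll":0},{"x":0,"y":0,"z":1.5,"roll":0},{"x":0,"y":0,"z":1.2,"roll":0},{"x":0,"y":0,"z":0.5,"roll":0},{"x":0,"y":0,"z":0.4,"roll":0}])

```text
clock: 9.3
tool_pos: [0.4548, -0.2501, -0.0077]
orientation: [180.0, -0.0, -104.9]
force: [-0.5, -0.4, 0.6]
opening: 0.0599
```

jog_arm(commands=[{"x":0,"y":0,"z":0.2,"roll":0},{"x":0,"y":0,"z":0.2,"roll":0}])

```text
clock: 9.5
tool_pos: [0.4552, -0.2502, -0.0111]
orientation: [-180.0, 0.0, -104.9]
force: [0.1, -0.3, 0.3]
opening: 0.0598
```

```bash
python3 plan.py
```

```text
t 9.5 tcp [ 0.4552 -0.2502 -0.0111] rpy [-179.96    0.   -104.89] F [ 0.1 -0.3  0.3] M [ 0.05 -0.12  0.02] open 0.0598 q [ -7.1  20.3 -33.5   0.  -36.1  -7.8]
```

jog_arm(commands=[{"x":0,"y":0,"z":0.2,"roll":0},{"x":0,"y":0,"z":0.1,"roll":0}])

```text
clock: 9.7
tool_pos: [0.455, -0.2501, -0.0142]
orientation: [-180.0, 0.0, -104.9]
force: [0.1, -0.0, -0.3]
opening: 0.0603
```

jog_arm(commands=[{"x":0,"y":0,"z":0.1,"roll":0},{"x":0,"y":0,"z":0.1,"roll":0}])

```text
clock: 9.9
tool_pos: [0.455, -0.2501, -0.0163]
orientation: [-180.0, 0.0, -104.9]
force: [0.4, -0.1, 0.4]
opening: 0.0599
```

jog_arm(commands=[{"x":0,"y":0,"z":0.1,"roll":0},{"x":0,"y":0,"z":0,"roll":0}])

```text
clock: 10.1
tool_pos: [0.4548, -0.2501, -0.0174]
orientation: [180.0, -0.0, -104.9]
force: [0.1, 0.2, -0.4]
opening: 0.0602
```

jog_arm(commands=[{"x":0,"y":0,"z":0,"roll":0},{"x":0,"y":0,"z":0,"roll":0},{"x":0,"y":0,"z":0,"roll":0},{"x":0,"y":0,"z":0,"roll":0},{"x":0,"y":0,"z":0,"roll":0},{"x":0,"y":0,"z":0,"roll":0}], gripper=0)

```text
clock: 10.7
tool_pos: [0.4549, -0.2501, -0.0173]
orientation: [-180.0, -0.0, -104.9]
force: [0.4, -0.3, -0.5]
opening: 0.0297
```

```bash
python3 - <<'E'
from h import *
s=ctrl.snapshot("scene"); o=ctrl.get_obs(); print(o["tool_pos"],o["orientation"],o["opening"],o["force"])
im=cv2.resize(s["image"][:,:,::-1],None,fx=7,fy=7,interpolation=cv2.INTER_CUBIC)
c=(proj(s,[.455,-.25,.02])[0]*7).astype(int); cv2.imwrite("pics/g6.png",im[c[1]-300:c[1]+250,c[0]-350:c[0]+350])
E
```

```text
[ 0.45496588 -0.25013669 -0.01728565] [-1.79990004e+02  4.37864340e-04 -1.04897623e+02] 0.02950145864013646 [-0.14037112  0.64056389  0.60910629]
```

View pics/g6.png

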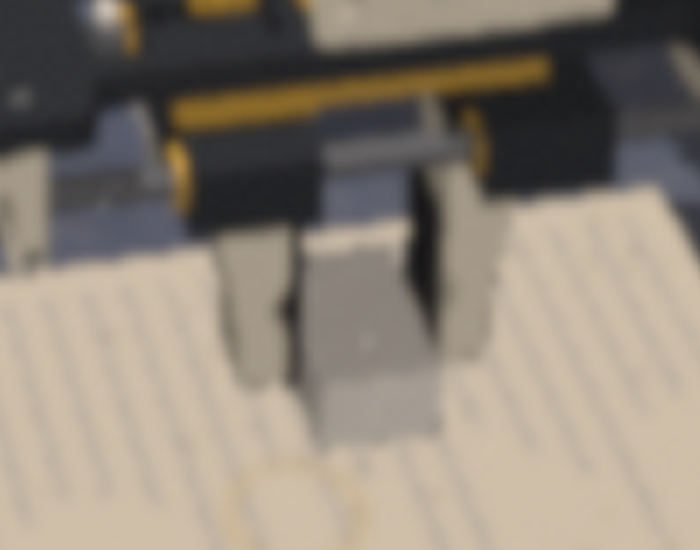

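jog_arm(commands=[{"x":0,"y":0,"z":-1.5,"roll":0},{"x":0,"y":0,"z":-2.5,"roll":-0.14},{"x":0,"y":0,"z":-2.5,"roll":-0.15},{"x":0,"y":0,"z":-2.5,"roll":-0.15},{"x":0,"y":0,"z":-2.5,"roll":-0.15},{"x":0,"y":0,"z":-1.5,"roll":-0.15},{"x":0,"y":0,"z":0,"roll":-0.15},{"x":0,"y":0,"z":0,"roll":-0.15},{"x":0,"y":0,"z":0,"roll":-0.15},{"x":0,"y":0,"z":0,"roll":-0.15},{"x":0,"y":0,"z":0,"roll":-0.15},{"x":0,"y":0,"z":0,"roll":-0.15}])

```text
clock: 11.95
tool_pos: [0.4546, -0.25, 0.1125]
orientation: [-180.0, 0.0, -10.6]
force: [-0.3, -0.1, -0.6]
opening: 0.0296
```

```bash
python3 plan.py .498 .182 .06 -4.5
```

```text
t 11.95 tcp [ 0.4546 -0.25    0.1125] rpy [-1.7999e+02  3.0000e-02 -1.0590e+01] F [-0.3 -0.1 -0.6] M [-0.02  0.   -0.03] open 0.0296 q [ -7.1  10.6 -26.2  -0.  -53.2  86.5]
cm x -3.66 y -43.26 z 5.25  roll -0.106 n>= 10.0
```

jog_arm(commands=[{"x":-0.33,"y":-3.9,"z":0,"roll":0},{"x":-0.33,"y":-3.9,"z":0,"roll":0},{"x":-0.33,"y":-3.9,"z":0,"roll":0},{"x":-0.33,"y":-3.9,"z":0,"roll":0},{"x":-0.33,"y":-3.9,"z":0,"roll":0},{"x":-0.33,"y":-3.9,"z":0,"roll":0},{"x":-0.33,"y":-3.9,"z":0,"roll":0},{"x":-0.33,"y":-3.9,"z":0,"roll":0},{"x":-0.33,"y":-3.9,"z":0,"roll":0},{"x":-0.33,"y":-3.9,"z":0,"roll":0},{"x":-0.36,"y":-4.26,"z":0,"roll":0},{"x":0,"y":0,"z":0.5,"roll":-0.106}])

```text
clock: 13.15
tool_pos: [0.5023, 0.1861, 0.1081]
orientation: [-179.9, -0.1, -4.6]
force: [0.4, -0.2, 0.1]
opening: 0.0296
```

```bash
python3 plan.py .498 .182 .016 -4.5
```

```text
t 13.15 tcp [0.5023 0.1861 0.1081] rpy [-1.7992e+02 -1.2000e-01 -4.6400e+00] F [ 0.4 -0.2  0.1] M [-0.13  0.08 -0.03] open 0.0296 q [ 41.3  12.3 -24.6   0.  -52.9  44. ]
cm x -0.39 y 0.44 z 9.21  roll -0.002 n>= 3.0
```

jog_arm(commands=[{"x":0,"y":0,"z":2.5,"roll":0},{"x":0,"y":0,"z":2.5,"roll":0},{"x":0,"y":0,"z":2.0,"roll":0},{"x":0,"y":0,"z":0,"roll":0},{"x":0,"y":0,"z":0,"roll":0}])

```text
clock: 13.65
tool_pos: [0.5009, 0.1815, 0.0378]
orientation: [180.0, 0.0, -4.8]
force: [0.9, -0.3, -0.1]
opening: 0.0298
```

```bash
python3 plan.py .498 .182 .012 -4.5;  python3 - <<'E'
from h import *
s=ctrl.snapshot("scene")
im=cv2.resize(s["image"][:,:,::-1],None,fx=6,fy=6,interpolation=cv2.INTER_CUBIC)
c=(proj(s,[.5,.18,.03])[0]*6).astype(int); cv2.imwrite("pics/p1.png",im[c[1]-250:c[1]+250,c[0]-350:c[0]+350])
E
```

```text
t 13.65 tcp [0.5009 0.1815 0.0378] rpy [ 1.7995e+02  3.0000e-02 -4.8500e+00] F [ 0.9 -0.3 -0.1] M [ 0.02 -0.08 -0.03] open 0.0298 q [ 41.   17.2 -29.2   0.  -43.6  44.1]
cm x -0.30 y -0.03 z 2.58  roll -0.006 n>= 1.0
```

View pics/p1.png

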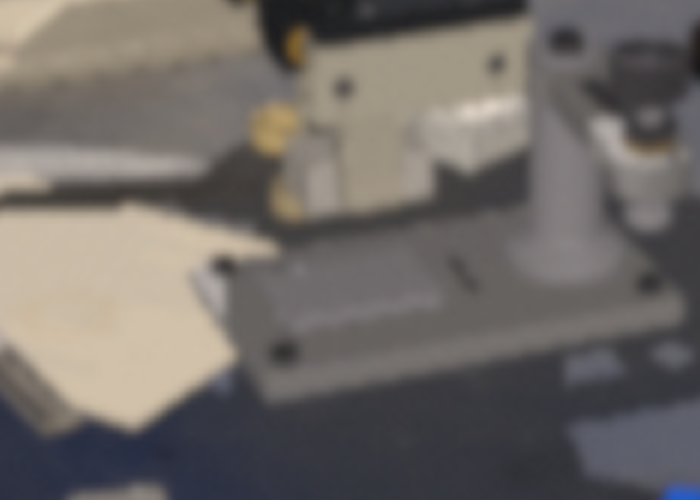

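jog_arm(commands=[{"x":-0.3,"y":-0.03,"z":1.5,"roll":-0.006},{"x":0,"y":0,"z":1.2,"roll":0},{"x":0,"y":0,"z":0.6,"roll":0},{"x":0,"y":0,"z":0,"roll":0},{"x":0,"y":0,"z":0,"roll":0}])

```text
clock: 14.2
tool_pos: [0.4983, 0.1823, 0.005]
orientation: [-180.0, -0.0, -4.5]
force: [0.2, -0.1, -1.4]
opening: 0.0297
```

```bash
python3 plan.py .498 .182 .001 -4.5;  python3 - <<'E'
from h import *
s=ctrl.snapshot("scene")
im=cv2.resize(s["image"][:,:,::-1],None,fx=6,fy=6,interpolation=cv2.INTER_CUBIC)
a=np.radians(-4.5)
for z in (.02,):
    q=proj(s,boxpts((.498,.182,a),(.05,.03,.02),z)); 
    for idx in ([0,1,3,2],[4,5,7,6]): cv2.polylines(im,[np.round((q[idx]+.5)*6).astype(np.int32)],True,(0,0,255),1)
c=(proj(s,[.5,.18,.03])[0]*6).astype(int); cv2.imwrite("pics/p2.png",im[c[1]-250:c[1]+250,c[0]-350:c[0]+350])
E
```

```text
t 14.2 tcp [0.4983 0.1823 0.005 ] rpy [-1.80e+02 -2.00e-02 -4.51e+00] F [ 0.2 -0.1 -1.4] M [-0.04 -0.04 -0.06] open 0.0297 q [ 41.3  19.7 -31.3   0.  -39.   44.2]
cm x -0.03 y 0.03 z 0.40  roll -0.000 n>= 1.0
```

View pics/p2.png

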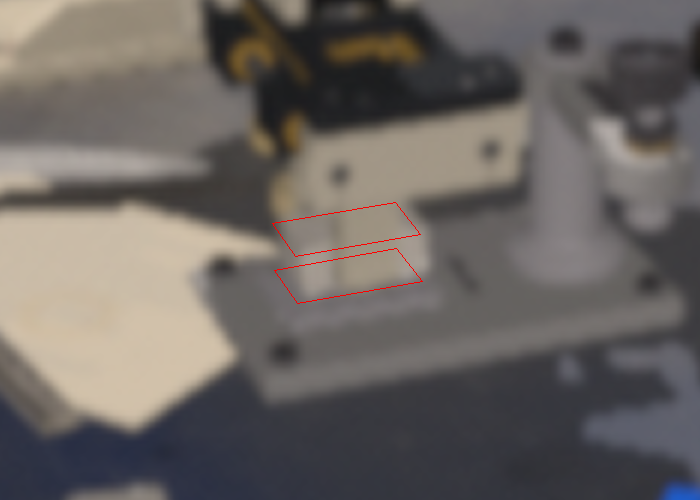

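jog_arm(commands=[{"x":0,"y":0,"z":0.3,"roll":0},{"x":0,"y":0,"z":0.1,"roll":0},{"x":0,"y":0,"z":0,"roll":0}])

```text
clock: 14.55
tool_pos: [0.4981, 0.1822, 0.0007]
orientation: [-180.0, -0.0, -4.5]
force: [-0.4, -0.0, -0.9]
opening: 0.0299
```

```bash
python3 plan.py
```

```text
t 14.55 tcp [0.4981 0.1822 0.0007] rpy [-1.80e+02 -1.00e-02 -4.51e+00] F [-0.4 -0.  -0.9] M [-0.02 -0.09 -0.02] open 0.0299 q [ 41.3  20.1 -31.5   0.  -38.4  44.2]
```

jog_arm(commands=[{"x":0,"y":0,"z":0.1,"roll":0},{"x":0,"y":0,"z":0,"roll":0}])

```text
clock: 14.75
tool_pos: [0.4981, 0.1822, 0.0007]
orientation: [-180.0, -0.0, -4.5]
force: [-5.1, -1.3, 11.1]
opening: 0.0293
```

jog_arm(commands=[{"x":0,"y":0,"z":0.1,"roll":0},{"x":0,"y":0,"z":0,"roll":0}])

```text
clock: 14.95
tool_pos: [0.4981, 0.1822, 0.0006]
orientation: [-180.0, -0.0, -4.5]
force: [-7.4, -0.5, 21.9]
opening: 0.03
```

jog_arm(commands=[{"x":0,"y":0,"z":-0.18,"roll":0},{"x":0,"y":0,"z":0,"roll":0}])

```text
clock: 15.15
tool_pos: [0.4982, 0.1823, 0.0008]
orientation: [-180.0, -0.0, -4.5]
force: [0.5, -0.7, 0.0]
opening: 0.0297
```

jog_arm(commands=[{"x":0,"y":0,"z":0,"roll":0},{"x":0,"y":0,"z":0,"roll":0},{"x":0,"y":0,"z":0,"roll":0},{"x":0,"y":0,"z":-2,"roll":0},{"x":0,"y":0,"z":-4,"roll":0},{"x":0,"y":0,"z":-4,"roll":0},{"x":0,"y":0,"z":-2,"roll":0}], gripper=6)

```text
clock: 15.85
tool_pos: [0.4994, 0.1829, 0.1238]
orientation: [-179.9, -0.2, -4.5]
force: [0.6, 0.9, -0.4]
opening: 0.0601
```

```bash
python3 plan.py .468 -.1275 .1 22.5
```

```text
t 15.85 tcp [0.4994 0.1829 0.1238] rpy [-179.87   -0.19   -4.48] F [ 0.6  0.9 -0.4] M [ 0.03 -0.13 -0.03] open 0.0601 q [ 41.3  11.  -24.    0.1 -54.8  44.2]
cm x -0.70 y 31.19 z 2.38  roll -0.471 n>= 7.0
```

jog_arm(commands=[{"x":-0.08,"y":3.9,"z":0,"roll":0},{"x":-0.08,"y":3.9,"z":0,"roll":0},{"x":-0.08,"y":3.9,"z":0,"roll":0},{"x":-0.08,"y":3.9,"z":0,"roll":0},{"x":-0.08,"y":3.9,"z":0,"roll":0},{"x":-0.08,"y":3.9,"z":0,"roll":0},{"x":-0.08,"y":3.9,"z":0,"roll":0},{"x":-0.08,"y":3.9,"z":0,"roll":0},{"x":0,"y":0,"z":0,"roll":-0.15},{"x":0,"y":0,"z":0,"roll":-0.15},{"x":0,"y":0,"z":0,"roll":-0.15},{"x":0,"y":0,"z":0,"roll":-0.02}])

```text
clock: 17.05
tool_pos: [0.4669, -0.1286, 0.1203]
orientation: [-180.0, 0.0, 22.6]
force: [-0.8, 0.2, -0.0]
opening: 0.0603
```

```bash
python3 plan.py .468 -.1275 -.0173 22.5;  python3 - <<'E'
from h import *
for n in("top","scene"):
    s=ctrl.snapshot(n); np.save(n+"1.npy",s)
    im=cv2.resize(s["image"][:,:,::-1],None,fx=8,fy=8,interpolation=cv2.INTER_CUBIC)
    a=np.radians(-4.5)
    for z,c3,d in ((.018,(0,0,255),(.05,.03,.02)),(.018,(255,0,0),(.062,.042,0))):
        q=proj(s,boxpts((.498,.182,a),d,z)); 
        for idx in ([0,1,3,2],[4,5,7,6]): cv2.polylines(im,[np.round((q[idx]+.5)*8).astype(np.int32)],True,c3,1)
    c=(proj(s,[.5,.18,.03])[0]*8).astype(int); cv2.imwrite(f"pics/p3{n}.png",im[c[1]-250:c[1]+250,c[0]-300:c[0]+300])
E
```

```text
t 17.05 tcp [ 0.4669 -0.1286  0.1203] rpy [-1.7999e+02  2.0000e-02  2.2550e+01] F [-0.8  0.2 -0. ] M [-0.1  -0.03  0.01] open 0.0603 q [  7.9   6.9 -29.6  -0.  -53.5 104.6]
cm x 0.15 y -0.06 z 13.76  roll 0.001 n>= 4.0
```

View pics/p3top.png

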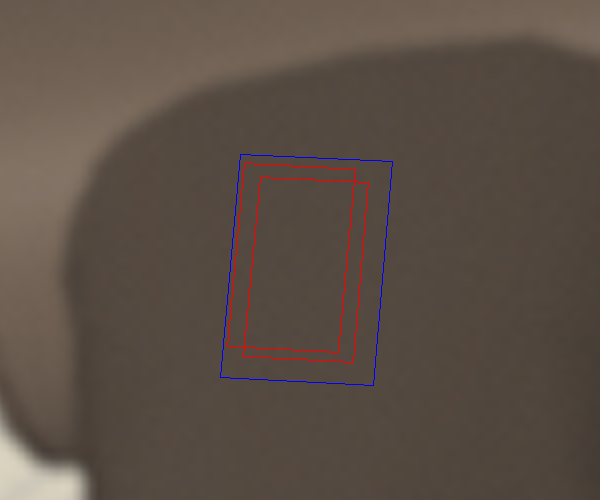

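View pics/p3scene.png

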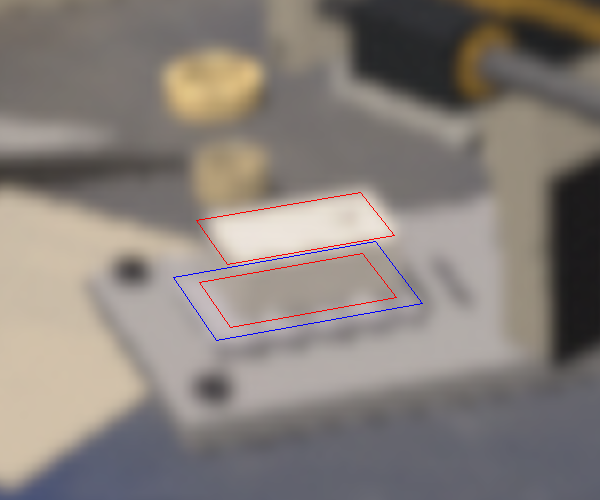

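jog_arm(commands=[{"x":0.15,"y":-0.06,"z":3,"roll":0},{"x":0,"y":0,"z":4,"roll":0},{"x":0,"y":0,"z":3.5,"roll":0},{"x":0,"y":0,"z":2,"roll":0},{"x":0,"y":0,"z":0.8,"roll":0},{"x":0,"y":0,"z":0.4,"roll":0},{"x":0,"y":0,"z":0,"roll":0},{"x":0,"y":0,"z":0,"roll":0}])

```text
clock: 17.95
tool_pos: [0.4691, -0.1272, -0.0156]
orientation: [180.0, -0.1, 22.4]
force: [-0.6, -0.4, -0.5]
opening: 0.0602
```

jog_arm(commands=[{"x":0,"y":0,"z":0,"roll":0},{"x":0,"y":0,"z":0,"roll":0},{"x":0,"y":0,"z":0,"roll":0},{"x":0,"y":0,"z":0,"roll":0},{"x":0,"y":0,"z":0,"roll":0},{"x":0,"y":0,"z":0,"roll":0}], gripper=0)

```text
clock: 18.55
tool_pos: [0.4685, -0.1273, -0.0163]
orientation: [180.0, -0.0, 22.4]
force: [-0.3, -0.5, 4.1]
opening: 0.03
```

```bash
python3 plan.py .468 -.1275 .12 -4.5
```

```text
t 18.55 tcp [ 0.4685 -0.1273 -0.0163] rpy [ 1.7998e+02 -2.0000e-02  2.2420e+01] F [-0.3 -0.5  4.1] M [-0.26  0.1   0.02] open 0.03 q [  8.1  18.3 -38.1   0.  -33.6 104.3]
cm x -0.05 y -0.00 z -13.63  roll 0.470 n>= 4.0
```

jog_arm(commands=[{"x":0,"y":0,"z":-2,"roll":0},{"x":0,"y":0,"z":-4,"roll":0},{"x":0,"y":0,"z":-4,"roll":0.12},{"x":0,"y":0,"z":-2.6,"roll":0.15},{"x":0,"y":0,"z":-1,"roll":0.15},{"x":0,"y":0,"z":0,"roll":0.05},{"x":0,"y":0,"z":0,"roll":0}])

```text
clock: 19.25
tool_pos: [0.4681, -0.1271, 0.1197]
orientation: [-180.0, -0.0, -4.6]
force: [-0.7, 0.2, -1.0]
opening: 0.03
```

```bash
python3 plan.py .498 .182 .12 -4.5
```

```text
t 19.25 tcp [ 0.4681 -0.1271  0.1197] rpy [-1.7997e+02 -3.0000e-02 -4.5600e+00] F [-0.7  0.2 -1. ] M [-0.06 -0.04 -0.01] open 0.03 q [  8.1   7.  -29.6  -0.  -53.4  77.4]
cm x 0.52 y -31.05 z -0.03  roll -0.001 n>= 7.0
```

jog_arm(commands=[{"x":0.06,"y":-3.5,"z":0,"roll":0},{"x":0.06,"y":-3.5,"z":0,"roll":0},{"x":0.06,"y":-3.5,"z":0,"roll":0},{"x":0.06,"y":-3.5,"z":0,"roll":0},{"x":0.06,"y":-3.5,"z":0,"roll":0},{"x":0.06,"y":-3.5,"z":0,"roll":0},{"x":0.06,"y":-3.5,"z":0,"roll":0},{"x":0.06,"y":-3.5,"z":0,"roll":0},{"x":0.04,"y":-2.0,"z":0,"roll":0},{"x":0,"y":-1.05,"z":0,"roll":0},{"x":0,"y":0,"z":2,"roll":0},{"x":0,"y":0,"z":2,"roll":0}])

```text
clock: 20.45
tool_pos: [0.4978, 0.1818, 0.079]
orientation: [-180.0, -0.0, -4.4]
force: [0.3, -0.4, -1.3]
opening: 0.0298
```

jog_arm(commands=[{"x":0,"y":0,"z":2,"roll":0},{"x":0,"y":0,"z":1,"roll":0},{"x":0,"y":0,"z":0.5,"roll":0},{"x":0,"y":0,"z":0,"roll":0}])

```text
clock: 20.85
tool_pos: [0.4977, 0.1814, 0.0441]
orientation: [180.0, 0.0, -4.5]
force: [-0.4, -0.5, -0.1]
opening: 0.0299
```

```bash
python3 plan.py .498 .182 .0222 -4.5;python3 - <<'E'
from h import *
for n in("scene",):
    s=ctrl.snapshot(n)
    im=cv2.resize(s["image"][:,:,::-1],None,fx=7,fy=7,interpolation=cv2.INTER_CUBIC)
    c=(proj(s,[.5,.18,.05])[0]*7).astype(int); cv2.imwrite(f"pics/p4{n}.png",im[c[1]-250:c[1]+250,c[0]-300:c[0]+300])
E
```

```text
t 20.85 tcp [0.4977 0.1814 0.0441] rpy [ 1.7995e+02  4.0000e-02 -4.5200e+00] F [-0.4 -0.5 -0.1] M [-0.09 -0.05 -0.01] open 0.0299 q [ 41.3  16.4 -29.2   0.  -44.4  44.2]
cm x 0.02 y -0.06 z 2.19  roll -0.000 n>= 1.0
```

View pics/p4scene.png

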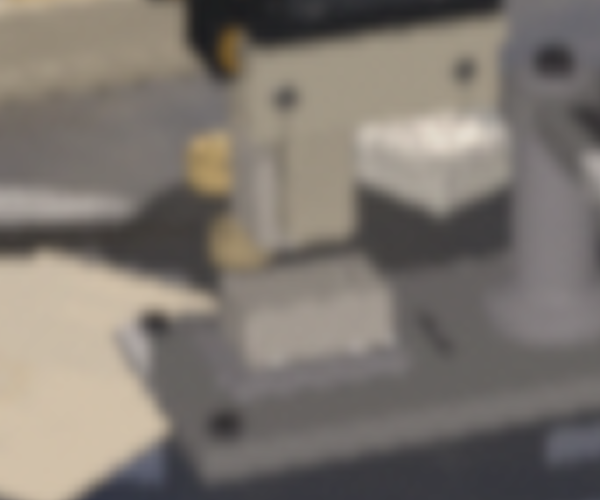

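```bash
python3 - <<'E'
from h import *
s=np.load("scene1.npy",allow_pickle=True).item()
c=proj(s,[.5,.18,.03])[0].astype(int)
a=s["image"][c[1]-25:c[1]+30,c[0]-35:c[0]+35,::-1].astype(float)
a=np.clip((a-110)*1.9,0,255).astype(np.uint8)
cv2.imwrite("pics/p5.png",cv2.resize(a,None,fx=11,fy=10.9,interpolation=cv2.INTER_CUBIC))
E
```

```text
(no output)
```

View pics/p5.png

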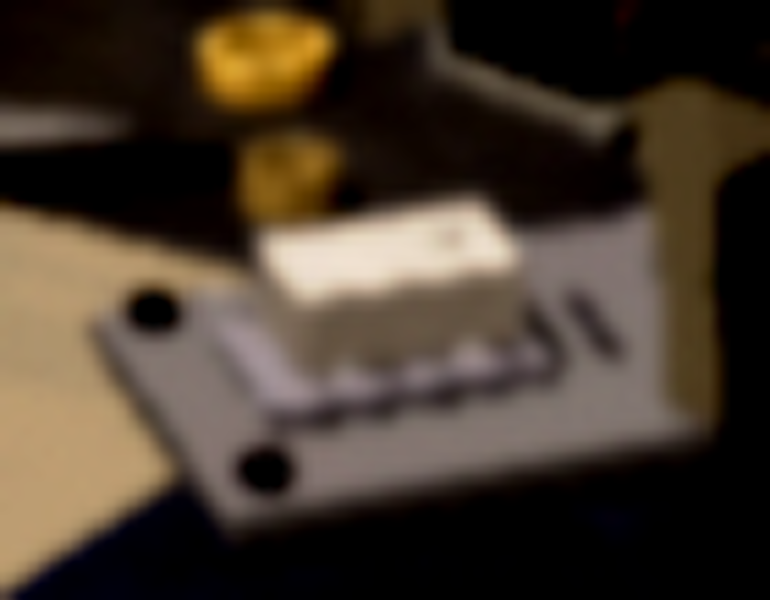

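```bash
python3 - <<'E'
from h import *
from scipy.ndimage import map_coordinates
a=np.radians(-4.5); ex=np.array([np.cos(a),np.sin(a)]); ey=np.array([-ex[1],ex[0]]); A=np.array([.498,.182])
for n in("top","scene"):
    s=np.load(n+".npy",allow_pickle=True).item(); g=cv2.cvtColor(s["image"],cv2.COLOR_RGB2GRAY).astype(float)
    def I(x,y):
        P=np.c_[A+np.outer(x,ex)+np.outer(y,ey),np.full(len(x),.018)]; p=proj(s,P); return map_coordinates(g,[p[:,1],p[:,0]],order=1).mean()
    t=np.linspace(-.022,.022,60); u=np.linspace(-.014,.014,40)
    r=np.arange(-36,37,1.0)
    print(n,"y:",[(int(y),int(round(I(t,np.full(60,y/1000))))) for y in r if abs(y)<34 and (abs(y)>13)])
    print(n,"x:",[(int(x),int(round(I(np.full(40,x/1000),u)))) for x in np.arange(-44,45,1.) if abs(x)>22])
E
```

```text
top y: [(-33, 167), (-32, 167), (-31, 167), (-30, 167), (-29, 167), (-28, 167), (-27, 166), (-26, 164), (-25, 160), (-24, 155), (-23, 151), (-22, 151), (-21, 154), (-20, 160), (-19, 168), (-18, 174), (-17, 178), (-16, 180), (-15, 180), (-14, 180), (14, 178), (15, 178), (16, 179), (17, 179), (18, 178), (19, 176), (20, 173), (21, 170), (22, 167), (23, 166), (24, 165), (25, 165), (26, 165), (27, 165), (28, 166), (29, 166), (30, 166), (31, 166), (32, 165), (33, 165)]
top x: [(-44, 168), (-43, 168), (-42, 167), (-41, 167), (-40, 168), (-39, 168), (-38, 168), (-37, 167), (-36, 165), (-35, 164), (-34, 162), (-33, 161), (-32, 163), (-31, 167), (-30, 171), (-29, 176), (-28, 179), (-27, 180), (-26, 180), (-25, 180), (-24, 180), (-23, 180), (23, 178), (24, 178), (25, 178), (26, 177), (27, 175), (28, 171), (29, 166), (30, 161), (31, 157), (32, 155), (33, 156), (34, 159), (35, 162), (36, 164), (37, 165), (38, 166), (39, 165), (40, 163), (41, 158), (42, 150), (43, 140), (44, 130)]
scene y: [(-33, 145), (-32, 143), (-31, 142), (-30, 142), (-29, 143), (-28, 145), (-27, 149), (-26, 153), (-25, 157), 
[... 167 characters left out ...]
7, 184), (18, 182), (19, 181), (20, 179), (21, 178), (22, 176), (23, 175), (24, 174), (25, 172), (26, 171), (27, 169), (28, 167), (29, 165), (30, 163), (31, 160), (32, 157), (33, 153)]
scene x: [(-44, 173), (-43, 173), (-42, 173), (-41, 173), (-40, 173), (-39, 173), (-38, 172), (-37, 171), (-36, 170), (-35, 169), (-34, 168), (-33, 169), (-32, 172), (-31, 177), (-30, 181), (-29, 185), (-28, 188), (-27, 189), (-26, 190), (-25, 190), (-24, 190), (-23, 190), (23, 191), (24, 191), (25, 191), (26, 191), (27, 190), (28, 189), (29, 187), (30, 184), (31, 181), (32, 179), (33, 176), (34, 175), (35, 173), (36, 172), (37, 171), (38, 170), (39, 167), (40, 164), (41, 159), (42, 155), (43, 153), (44, 152)]
```

jog_arm(commands=[{"x":0.02,"y":-0.06,"z":1.0,"roll":0},{"x":0,"y":0,"z":0.8,"roll":0},{"x":0,"y":0,"z":0.3,"roll":0},{"x":0,"y":0,"z":0,"roll":0}])

```text
clock: 21.3
tool_pos: [0.4977, 0.1822, 0.0228]
orientation: [179.9, 0.1, -4.5]
force: [0.7, 0.5, -0.4]
opening: 0.0301
```

jog_arm(commands=[{"x":0,"y":0,"z":0.1,"roll":0},{"x":0,"y":0,"z":0,"roll":0}])

```text
clock: 21.5
tool_pos: [0.4982, 0.1825, 0.0225]
orientation: [-180.0, -0.0, -4.5]
force: [0.3, 0.1, -0.6]
opening: 0.0297
```

jog_arm(commands=[{"x":0,"y":0,"z":0.06,"roll":0},{"x":0,"y":0,"z":0,"roll":0}])

```text
clock: 21.7
tool_pos: [0.4982, 0.1825, 0.022]
orientation: [-180.0, -0.0, -4.5]
force: [-0.2, -0.4, -1.4]
opening: 0.0298
```

jog_arm(commands=[{"x":0,"y":0,"z":0.06,"roll":0},{"x":0,"y":0,"z":0,"roll":0}])

```text
clock: 21.9
tool_pos: [0.4982, 0.1825, 0.0217]
orientation: [-180.0, -0.0, -4.5]
force: [-1.8, -0.4, 4.4]
opening: 0.0297
```

Contact is at the expected height, 0.0217. I'll release the cube and lift.

jog_arm(commands=[{"x":0,"y":0,"z":-0.03,"roll":0},{"x":0,"y":0,"z":0,"roll":0},{"x":0,"y":0,"z":0,"roll":0},{"x":0,"y":0,"z":0,"roll":0},{"x":0,"y":0,"z":-2,"roll":0},{"x":0,"y":0,"z":-4,"roll":0},{"x":0,"y":0,"z":-4,"roll":0},{"x":0,"y":0,"z":-4,"roll":0},{"x":0,"y":0,"z":0,"roll":0}], gripper=6)

```text
clock: 22.8
tool_pos: [0.5011, 0.1842, 0.1674]
orientation: [-179.7, -0.5, -4.5]
force: [-0.3, 0.8, 0.2]
opening: 0.0602
```

```bash
python3 plan.py; python3 - <<'E'
from h import *
for n in("scene",):
    s=ctrl.snapshot(n)
    im=cv2.resize(s["image"][:,:,::-1],None,fx=7,fy=7,interpolation=cv2.INTER_CUBIC)
    a=np.radians(-4.5)
    for d,z in (((.05,.03,.02),.018),((.03,.03,.03),.038)):
        q=proj(s,boxpts((.498,.182,a),d,z)); 
        for idx in ([4,5,7,6],): cv2.polylines(im,[np.round((q[idx]+.5)*7).astype(np.int32)],True,(0,0,255),1)
    c=(proj(s,[.5,.18,.05])[0]*7).astype(int); cv2.imwrite(f"pics/p6{n}.png",im[c[1]-250:c[1]+250,c[0]-300:c[0]+300])
E
```

```text
t 22.8 tcp [0.5011 0.1842 0.1674] rpy [-179.67   -0.45   -4.46] F [-0.3  0.8  0.2] M [ 0.   -0.02  0.03] open 0.0602 q [ 41.3   8.6 -20.7   0.1 -60.2  44.2]
```

View pics/p6scene.png

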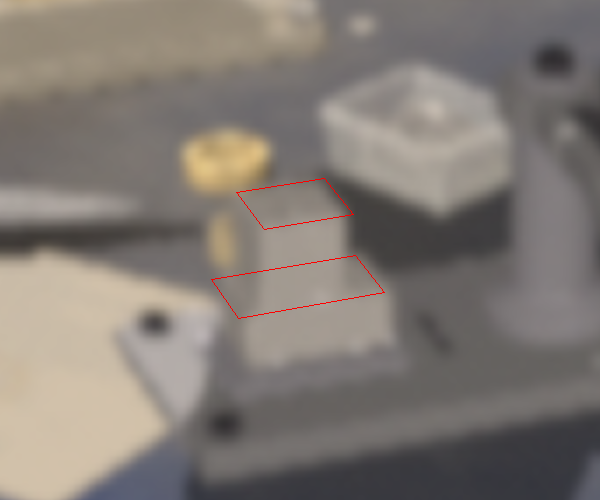

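jog_arm(commands=[{"x":-1.9,"y":-3.4,"z":0,"roll":0},{"x":-1.9,"y":-3.4,"z":0,"roll":0},{"x":-1.9,"y":-3.4,"z":0,"roll":0},{"x":-1.9,"y":-3.4,"z":0,"roll":0},{"x":-1.9,"y":-3.4,"z":0,"roll":0},{"x":-1.9,"y":-3.4,"z":0,"roll":0},{"x":-1.9,"y":-3.4,"z":0,"roll":0},{"x":-1.9,"y":-3.4,"z":0,"roll":0},{"x":-1.9,"y":-3.4,"z":0,"roll":0}], gripper=0)

```text
clock: 23.75
tool_pos: [0.3505, 0.5017, 0.16]
orientation: [179.9, 0.0, -4.5]
force: [0.8, 0.4, 0.1]
opening: 0.0007
```

```bash
python3 plan.py; python3 - <<'E'
from h import *
a=np.radians(-4.5)
for n in("top","scene"):
    s=ctrl.snapshot(n); np.save(n+"2.npy",s)
    for k in (0,1):
        im=cv2.resize(s["image"][:,:,::-1],None,fx=8,fy=8,interpolation=cv2.INTER_CUBIC)
        if k:
          for d,z in (((.062,.042,0),.018),((.05,.03,.02),.018),((.03,.03,.03),.038)):
            q=proj(s,boxpts((.498,.182,a),d,z)); 
            for idx in ([4,5,7,6],): cv2.polylines(im,[np.round((q[idx]+.5)*8).astype(np.int32)],True,(0,0,255),1)
        c=(proj(s,[.51,.17,.05])[0]*8).astype(int); cv2.imwrite(f"pics/p7{n}{k}.png",im[c[1]-250:c[1]+250,c[0]-300:c[0]+300])
E
```

```text
t 23.75 tcp [0.3505 0.5017 0.16  ] rpy [ 1.7989e+02  4.0000e-02 -4.5200e+00] F [0.8 0.4 0.1] M [-0.04 -0.12 -0.02] open 0.0007 q [ 73.3  16.6 -11.1  -0.  -62.4  12.2]
```

View pics/p7top1.png

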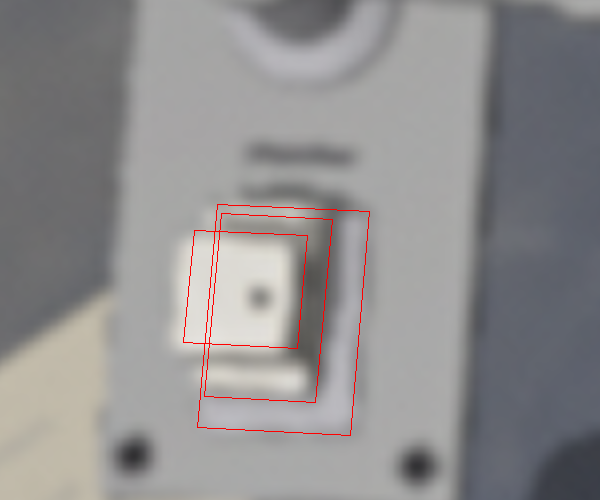

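View pics/p7scene1.png

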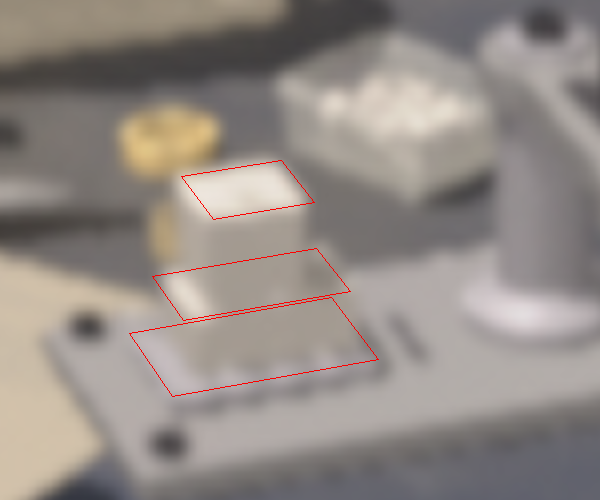

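jog_arm(commands=[{"x":2.3,"y":3.6,"z":0,"roll":0},{"x":2.3,"y":3.6,"z":0,"roll":0},{"x":2.3,"y":3.6,"z":0,"roll":0},{"x":2.3,"y":3.6,"z":0,"roll":0},{"x":2.3,"y":3.6,"z":0,"roll":0},{"x":2.3,"y":3.6,"z":0,"roll":0},{"x":2.3,"y":3.6,"z":0,"roll":0},{"x":2.3,"y":3.6,"z":0,"roll":0},{"x":2.3,"y":3.6,"z":0,"roll":0},{"x":2.3,"y":3.6,"z":0,"roll":0},{"x":2.5,"y":3.9,"z":0,"roll":0}], gripper=6.5)

```text
clock: 24.95
tool_pos: [0.5743, 0.0811, 0.1604]
orientation: [180.0, 0.1, -4.5]
force: [1.3, 0.8, 0.4]
opening: 0.0649
```

jog_arm(commands=[{"x":0,"y":0,"z":0,"roll":-0.15},{"x":0,"y":0,"z":0,"roll":-0.15},{"x":0,"y":0,"z":0,"roll":-0.15},{"x":0,"y":0,"z":0,"roll":-0.15},{"x":0,"y":0,"z":0,"roll":-0.15},{"x":0,"y":0,"z":0,"roll":-0.15},{"x":0,"y":0,"z":0,"roll":-0.15},{"x":0,"y":0,"z":0,"roll":-0.15},{"x":0,"y":0,"z":0,"roll":-0.15},{"x":0,"y":0,"z":0,"roll":-0.15}])

```text
clock: 25.95
tool_pos: [0.5737, 0.0826, 0.1601]
orientation: [-179.9, 0.1, 81.8]
force: [0.2, 0.7, 0.2]
opening: 0.0649
```

```bash
python3 plan.py .575 .083 .098 82; python3 - <<'E'
from h import *
s=ctrl.snapshot("scene")
im=cv2.resize(s["image"][:,:,::-1],None,fx=6,fy=6,interpolation=cv2.INTER_CUBIC)
c=(proj(s,[.54,.12,.1])[0]*6).astype(int); cv2.imwrite("pics/s1.png",im[c[1]-280:c[1]+280,c[0]-380:c[0]+380])
E
```

```text
t 25.95 tcp [0.5737 0.0826 0.1601] rpy [-1.7989e+02  6.0000e-02  8.1760e+01] F [0.2 0.7 0.2] M [-0.09 -0.11 -0.01] open 0.0649 q [ 27.5  13.6 -15.2  -0.  -61.3 144.3]
cm x 0.06 y 0.12 z 6.21  roll -0.004 n>= 2.0
```

View pics/s1.png

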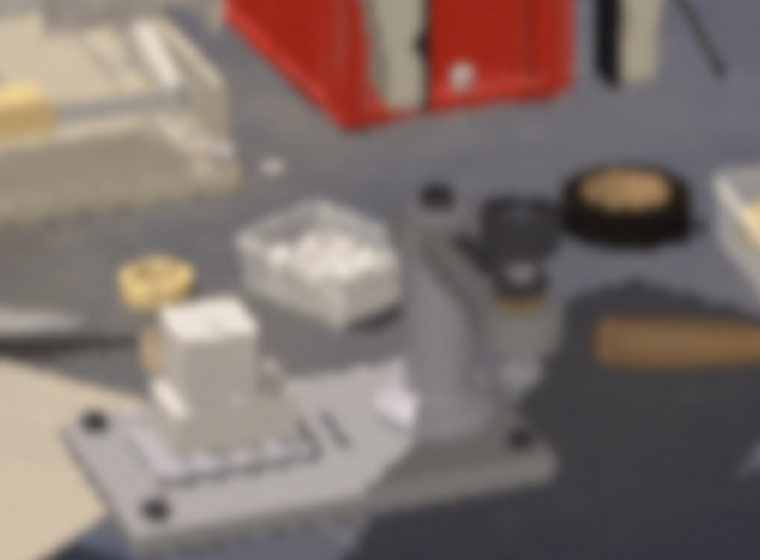

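jog_arm(commands=[{"x":0.06,"y":0.1,"z":2,"roll":0},{"x":0,"y":0,"z":2,"roll":0},{"x":0,"y":0,"z":1.4,"roll":0},{"x":0,"y":0,"z":0.8,"roll":0},{"x":0,"y":0,"z":0,"roll":0}])

```text
clock: 26.5
tool_pos: [0.5745, 0.083, 0.0979]
orientation: [-179.8, 0.1, 81.3]
force: [-0.6, -0.1, 0.8]
opening: 0.0649
```

jog_arm(commands=[{"x":0,"y":0,"z":0,"roll":0},{"x":0,"y":0,"z":0,"roll":0}], gripper=4.2)

```text
clock: 26.7
tool_pos: [0.5761, 0.0837, 0.1003]
orientation: [179.9, -0.0, 81.4]
force: [-0.7, 0.4, 0.0]
opening: 0.054
```

```bash
python3 plan.py; python3 - <<'E'
from h import *
s=ctrl.snapshot("scene")
im=cv2.resize(s["image"][:,:,::-1],None,fx=8,fy=8,interpolation=cv2.INTER_CUBIC)
c=(proj(s,[.575,.085,.12])[0]*8).astype(int); cv2.imwrite("pics/s2.png",im[c[1]-250:c[1]+250,c[0]-300:c[0]+300])
E
```

```text
t 26.7 tcp [0.5761 0.0837 0.1003] rpy [ 1.7994e+02 -3.0000e-02  8.1400e+01] F [-0.7  0.4  0. ] M [-0.1  -0.1  -0.02] open 0.054 q [ 27.5  16.9 -19.3   0.  -53.7 143.9]
```

View pics/s2.png

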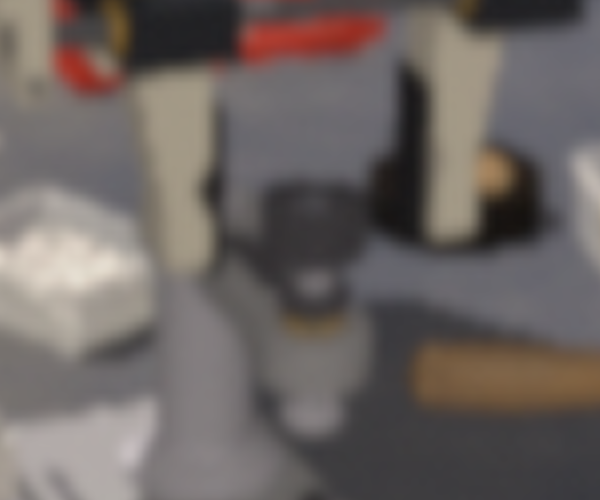

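jog_arm(commands=[{"x":0,"y":-0.5,"z":0.1,"roll":0},{"x":0.04,"y":-0.9,"z":0,"roll":0.1},{"x":0.04,"y":-0.9,"z":0,"roll":0.1},{"x":0.04,"y":-0.9,"z":0,"roll":0.1},{"x":0.05,"y":-0.9,"z":0,"roll":0.1},{"x":0.04,"y":-0.9,"z":0,"roll":0.1},{"x":0.05,"y":-0.9,"z":0,"roll":0.1},{"x":0.04,"y":-0.9,"z":0,"roll":0.1}])

```text
clock: 27.55
tool_pos: [0.5168, 0.1143, 0.0994]
orientation: [180.0, -0.1, 41.1]
force: [3.1, -0.6, -0.2]
opening: 0.0422
```

```bash
python3 plan.py; python3 - <<'E'
from h import *
o=ctrl.get_obs(); p=o["tool_pos"][:2]+[0,.002]; d=p-np.array([.5877,.1749]); print("r",np.linalg.norm(d),"ang",np.degrees(np.arctan2(d[1],d[0]))%360)
s=ctrl.snapshot("scene")
im=cv2.resize(s["image"][:,:,::-1],None,fx=6,fy=6,interpolation=cv2.INTER_CUBIC)
c=(proj(s,[.53,.12,.1])[0]*6).astype(int); cv2.imwrite("pics/s3.png",im[c[1]-250:c[1]+250,c[0]-300:c[0]+300])
E
```

```text
t 27.55 tcp [0.5168 0.1143 0.0994] rpy [ 1.7995e+02 -1.4000e-01  4.1090e+01] F [ 3.1 -0.6 -0.2] M [-0.26 -0.9   0.08] open 0.0422 q [ 33.7  12.3 -26.    0.  -51.6  97.3]
r 0.09200084333250229 ang 219.5452005015923
```

View pics/s3.png

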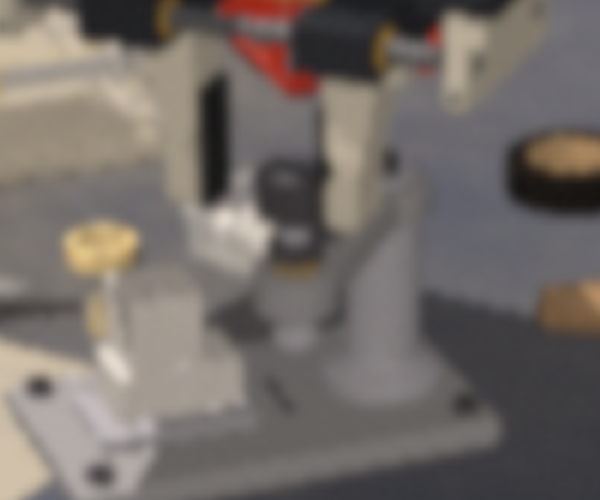

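jog_arm(commands=[{"x":0.04,"y":-0.9,"z":0,"roll":0.1},{"x":0.05,"y":-0.9,"z":0,"roll":0.1},{"x":0.05,"y":-0.9,"z":0,"roll":0.1},{"x":0.05,"y":-0.9,"z":0,"roll":0.1},{"x":0.05,"y":-0.9,"z":0,"roll":0.1},{"x":0.05,"y":-0.9,"z":0,"roll":0.1},{"x":0.05,"y":-0.7,"z":0,"roll":0.08},{"x":0.02,"y":-0.4,"z":0,"roll":0.05},{"x":0,"y":0,"z":0,"roll":0},{"x":0,"y":0,"z":0,"roll":0}])

```text
clock: 28.6
tool_pos: [0.4942, 0.1734, 0.0986]
orientation: [-180.0, 0.0, -0.4]
force: [-0.8, -0.2, 1.1]
opening: 0.0425
```

```bash
python3 plan.py .498 .180 .099 -4.5; python3 - <<'E'
from h import *
o=ctrl.get_obs(); p=o["tool_pos"][:2]+[0,.002]; d=p-np.array([.5877,.1749]); print("r",np.linalg.norm(d),"ang",np.degrees(np.arctan2(d[1],d[0]))%360)
s=ctrl.snapshot("scene")
im=cv2.resize(s["image"][:,:,::-1],None,fx=6,fy=6,interpolation=cv2.INTER_CUBIC)
c=(proj(s,[.51,.15,.1])[0]*6).astype(int); cv2.imwrite("pics/s4.png",im[c[1]-250:c[1]+250,c[0]-300:c[0]+300])
E
```

```text
t 28.6 tcp [0.4942 0.1734 0.0986] rpy [-179.99    0.     -0.35] F [-0.8 -0.2  1.1] M [-0.05  0.01  0.01] open 0.0425 q [ 40.8  12.  -26.6  -0.  -51.5  48.9]
cm x 0.37 y -0.66 z -0.04  roll 0.072 n>= 1.0
r 0.09345671925012564 ang 179.69260994142613
```

View pics/s4.png

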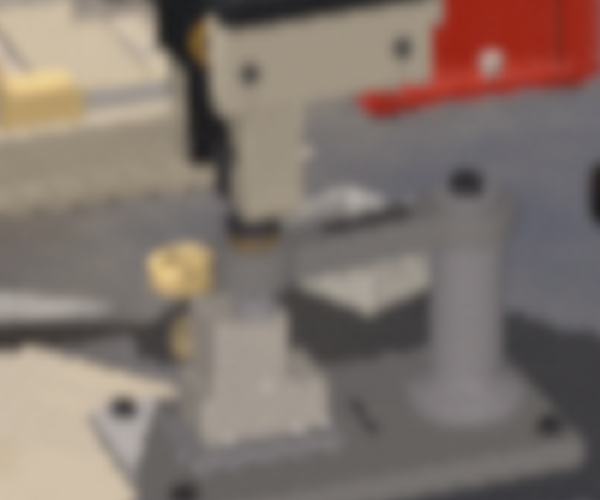

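jog_arm(commands=[{"x":0.1,"y":-0.3,"z":0,"roll":0.03},{"x":0.1,"y":-0.3,"z":0,"roll":0.03},{"x":0.1,"y":-0.3,"z":0,"roll":0.012}])

```text
clock: 28.95
tool_pos: [0.4969, 0.1814, 0.0982]
orientation: [179.9, 0.1, -4.6]
force: [-2.2, -2.0, 0.3]
opening: 0.0421
```

jog_arm(commands=[{"x":0.07,"y":-0.2,"z":0,"roll":0},{"x":0,"y":0,"z":0,"roll":0}])

```text
clock: 29.15
tool_pos: [0.4987, 0.1844, 0.0984]
orientation: [180.0, 0.0, -4.6]
force: [-0.6, -0.4, 0.0]
opening: 0.0423
```

jog_arm(commands=[{"x":0,"y":-0.15,"z":0,"roll":0},{"x":0,"y":0,"z":0,"roll":0}])

```text
clock: 29.35
tool_pos: [0.4988, 0.1859, 0.0985]
orientation: [-180.0, -0.0, -4.6]
force: [-0.2, -1.6, 0.1]
opening: 0.0417
```

jog_arm(commands=[{"x":0,"y":-0.15,"z":0,"roll":0},{"x":0,"y":0,"z":0,"roll":0}])

```text
clock: 29.55
tool_pos: [0.4986, 0.1865, 0.0985]
orientation: [179.9, 0.0, -4.6]
force: [-0.4, -5.5, 1.3]
opening: 0.042
```

jog_arm(commands=[{"x":0,"y":-0.15,"z":0,"roll":0},{"x":0,"y":0,"z":0,"roll":0}])

```text
clock: 29.75
tool_pos: [0.4986, 0.1871, 0.0985]
orientation: [179.8, 0.1, -4.6]
force: [-0.6, -8.8, 1.8]
opening: 0.042
```

jog_arm(commands=[{"x":0,"y":-0.15,"z":0,"roll":0},{"x":0,"y":0,"z":0,"roll":0}])

```text
clock: 29.95
tool_pos: [0.4984, 0.1876, 0.0985]
orientation: [179.7, 0.1, -4.6]
force: [0.2, -11.7, 3.1]
opening: 0.042
```

jog_arm(commands=[{"x":-0.05,"y":0.5,"z":0,"roll":0},{"x":0,"y":0.57,"z":0,"roll":0},{"x":0,"y":0,"z":0,"roll":0},{"x":0,"y":0,"z":0,"roll":0}])

```text
clock: 30.35
tool_pos: [0.4981, 0.1801, 0.0988]
orientation: [-179.9, -0.0, -4.6]
force: [0.7, 0.6, 0.0]
opening: 0.0422
```

jog_arm(commands=[{"x":0,"y":0,"z":0,"roll":0},{"x":0,"y":0,"z":0,"roll":0},{"x":0,"y":0,"z":0,"roll":0},{"x":0,"y":0,"z":0,"roll":0}], gripper=0)

```text
clock: 30.75
tool_pos: [0.4978, 0.1796, 0.0986]
orientation: [180.0, -0.0, -4.6]
force: [-0.1, -1.5, 1.5]
opening: 0.0283
```

```bash
python3 plan.py .498 .1797 .0985 -4.5; python3 - <<'E'
from h import *
s=ctrl.snapshot("scene")
im=cv2.resize(s["image"][:,:,::-1],None,fx=8,fy=8,interpolation=cv2.INTER_CUBIC)
c=(proj(s,[.51,.16,.08])[0]*8).astype(int); cv2.imwrite("pics/s5.png",im[c[1]-250:c[1]+250,c[0]-300:c[0]+300])
E
```

```text
t 30.75 tcp [0.4978 0.1796 0.0986] rpy [179.98  -0.    -4.62] F [-0.1 -1.5  1.5] M [-0.62  0.02  0.03] open 0.0283 q [ 41.1  12.4 -25.9   0.  -51.6  44.3]
cm x 0.02 y -0.02 z 0.01  roll -0.002 n>= 1.0
```

View pics/s5.png

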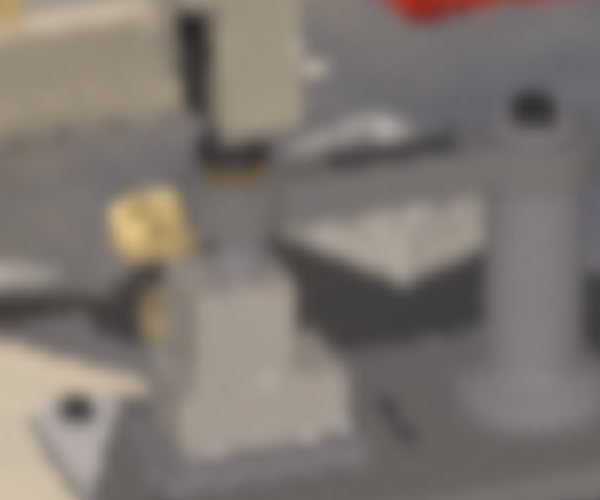

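jog_arm(commands=[{"x":0,"y":0,"z":0.01,"roll":0.08},{"x":0,"y":0,"z":0.015,"roll":0.12},{"x":0,"y":0,"z":0.015,"roll":0.12},{"x":0,"y":0,"z":0.015,"roll":0.12},{"x":0,"y":0,"z":0,"roll":0}])

```text
clock: 31.3
tool_pos: [0.4979, 0.1797, 0.0981]
orientation: [-180.0, -0.0, -29.9]
force: [0.5, -1.1, 1.2]
opening: 0.0283
```

```bash
python3 plan.py
```

```text
t 31.3 tcp [0.4979 0.1797 0.0981] rpy [-1.7999e+02 -1.0000e-02 -2.9940e+01] F [ 0.5 -1.1  1.2] M [-0.39 -0.09 -0.03] open 0.0283 q [ 41.1  12.5 -25.9   0.  -51.6  19. ]
```

jog_arm(commands=[{"x":0,"y":0,"z":0.015,"roll":0.12},{"x":0,"y":0,"z":0.015,"roll":0.12},{"x":0,"y":0,"z":0.015,"roll":0.12},{"x":0,"y":0,"z":0.015,"roll":0.12},{"x":0,"y":0,"z":0.015,"roll":0.12},{"x":0,"y":0,"z":0.015,"roll":0.12},{"x":0,"y":0,"z":0.015,"roll":0.12},{"x":0,"y":0,"z":0,"roll":0}])

```text
clock: 32.1
tool_pos: [0.4982, 0.1799, 0.0971]
orientation: [-180.0, 0.0, -77.9]
force: [1.6, -1.7, 1.0]
opening: 0.0279
```

```bash
python3 plan.py; python3 - <<'E'
from h import *
s=ctrl.snapshot("scene")
im=cv2.resize(s["image"][:,:,::-1],None,fx=8,fy=8,interpolation=cv2.INTER_CUBIC)
c=(proj(s,[.51,.16,.09])[0]*8).astype(int); cv2.imwrite("pics/s6.png",im[c[1]-250:c[1]+250,c[0]-300:c[0]+300])
E
```

```text
t 32.1 tcp [0.4982 0.1799 0.0971] rpy [-1.7995e+02  1.0000e-02 -7.7880e+01] F [ 1.6 -1.7  1. ] M [-0.28 -0.96 -0.  ] open 0.0279 q [ 41.1  12.6 -26.    0.  -51.4 -29. ]
```

View pics/s6.png

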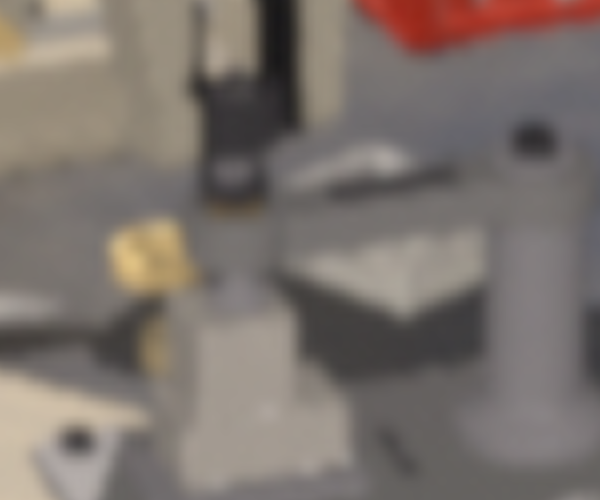

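jog_arm(commands=[{"x":0,"y":0,"z":0.013,"roll":0.1},{"x":0,"y":0,"z":0.013,"roll":0.1},{"x":0,"y":0,"z":0.013,"roll":0.1},{"x":0,"y":0,"z":0.013,"roll":0.1},{"x":0,"y":0,"z":0,"roll":0}])

```text
clock: 32.65
tool_pos: [0.4983, 0.1798, 0.0966]
orientation: [-179.9, 0.0, -100.7]
force: [3.7, -1.6, -0.6]
opening: 0.0282
```

```bash
python3 plan.py
```

```text
t 32.65 tcp [0.4983 0.1798 0.0966] rpy [-1.7995e+02  2.0000e-02 -1.0069e+02] F [ 3.7 -1.6 -0.6] M [-0.51 -1.66 -0.03] open 0.0282 q [ 41.1  12.6 -26.    0.  -51.3 -51.8]
```

jog_arm(commands=[{"x":0,"y":0,"z":0.013,"roll":0.1},{"x":0,"y":0,"z":0,"roll":0}])

```text
clock: 32.85
tool_pos: [0.4983, 0.1798, 0.0965]
orientation: [-179.9, 0.0, -106.4]
force: [4.4, -1.5, -0.4]
opening: 0.0281
```

```bash
python3 plan.py
```

```text
t 32.85 tcp [0.4983 0.1798 0.0965] rpy [-1.7995e+02  3.0000e-02 -1.0638e+02] F [ 4.4 -1.5 -0.4] M [-0.66 -1.87 -0.02] open 0.0281 q [ 41.1  12.6 -26.    0.  -51.3 -57.5]
```

jog_arm(commands=[{"x":0,"y":0,"z":0.013,"roll":0.1},{"x":0,"y":0,"z":0,"roll":0}])

```text
clock: 33.05
tool_pos: [0.4983, 0.1798, 0.0965]
orientation: [-179.9, 0.0, -112.1]
force: [4.9, -1.9, 0.6]
opening: 0.0279
```

```bash
python3 plan.py
```

```text
t 33.05 tcp [0.4983 0.1798 0.0965] rpy [-1.7995e+02  4.0000e-02 -1.1209e+02] F [ 4.9 -1.9  0.6] M [-0.8  -2.06  0.01] open 0.0279 q [ 41.1  12.6 -26.    0.  -51.3 -63.2]
```

jog_arm(commands=[{"x":0,"y":0,"z":0.013,"roll":0.1},{"x":0,"y":0,"z":0,"roll":0}])

```text
clock: 33.25
tool_pos: [0.4984, 0.18, 0.0965]
orientation: [-179.9, 0.1, -117.8]
force: [4.9, -2.1, 2.4]
opening: 0.0283
```

```bash
python3 plan.py
```

```text
t 33.25 tcp [0.4984 0.18   0.0965] rpy [-1.7994e+02  5.0000e-02 -1.1776e+02] F [ 4.9 -2.1  2.4] M [-0.65 -1.92  0.48] open 0.0283 q [ 41.1  12.6 -26.    0.  -51.3 -68.9]
```

jog_arm(commands=[{"x":0,"y":0,"z":0.013,"roll":0.1},{"x":0,"y":0,"z":0,"roll":0}])

```text
clock: 33.45
tool_pos: [0.4987, 0.1805, 0.0966]
orientation: [-179.9, 0.1, -123.5]
force: [4.6, 0.7, 3.2]
opening: 0.0279
```

```bash
python3 plan.py
```

```text
t 33.45 tcp [0.4987 0.1805 0.0966] rpy [-1.7995e+02  1.2000e-01 -1.2349e+02] F [4.6 0.7 3.2] M [ 0.1  -1.93  0.47] open 0.0279 q [ 41.1  12.6 -26.    0.  -51.2 -74.6]
```

jog_arm(commands=[{"x":0,"y":0,"z":0,"roll":-0.02},{"x":0,"y":0,"z":0,"roll":0}])

```text
clock: 33.65
tool_pos: [0.4986, 0.1804, 0.0966]
orientation: [-180.0, 0.1, -122.3]
force: [4.5, 0.9, 5.3]
opening: 0.028
```

```bash
python3 plan.py
```

```text
t 33.65 tcp [0.4986 0.1804 0.0966] rpy [-1.7995e+02  1.2000e-01 -1.2233e+02] F [4.5 0.9 5.3] M [ 0.42 -2.02  0.27] open 0.028 q [ 41.1  12.6 -26.    0.  -51.2 -73.4]
```

jog_arm(commands=[{"x":0,"y":0,"z":0,"roll":-0.03},{"x":0,"y":0,"z":0,"roll":0}])

```text
clock: 33.85
tool_pos: [0.4986, 0.1804, 0.0966]
orientation: [-180.0, 0.1, -120.6]
force: [5.2, 0.6, 4.5]
opening: 0.0282
```

```bash
python3 plan.py
```

```text
t 33.85 tcp [0.4986 0.1804 0.0966] rpy [-1.7996e+02  1.2000e-01 -1.2064e+02] F [5.2 0.6 4.5] M [ 0.43 -2.    0.02] open 0.0282 q [ 41.1  12.6 -26.    0.  -51.2 -71.7]
```

jog_arm(commands=[{"x":0,"y":0,"z":-0.013,"roll":-0.1},{"x":0,"y":0,"z":-0.013,"roll":-0.1},{"x":0,"y":0,"z":-0.013,"roll":-0.1},{"x":0,"y":0,"z":-0.013,"roll":-0.1},{"x":0,"y":0,"z":-0.013,"roll":-0.1},{"x":0,"y":0,"z":-0.013,"roll":-0.1},{"x":0,"y":0,"z":-0.013,"roll":-0.1},{"x":0,"y":0,"z":-0.013,"roll":-0.1},{"x":0,"y":0,"z":0,"roll":0}])

```text
clock: 34.75
tool_pos: [0.4976, 0.1799, 0.0972]
orientation: [-180.0, 0.0, -74.7]
force: [3.0, 0.4, 5.8]
opening: 0.0278
```

```bash
python3 plan.py .4981 .1798 .0985 -30.2
```

```text
t 34.75 tcp [0.4976 0.1799 0.0972] rpy [-1.800e+02  3.000e-02 -7.468e+01] F [3.  0.4 5.8] M [ 0.43 -0.84  0.04] open 0.0278 q [ 41.1  12.5 -26.   -0.  -51.5 -25.8]
cm x 0.02 y -0.05 z -0.13  roll -0.776 n>= 6.0
```

jog_arm(commands=[{"x":0,"y":0,"z":-0.015,"roll":-0.1},{"x":0,"y":0,"z":-0.015,"roll":-0.1},{"x":0,"y":0,"z":-0.015,"roll":-0.1},{"x":0,"y":0,"z":-0.015,"roll":-0.1},{"x":0,"y":0,"z":-0.015,"roll":-0.1},{"x":0,"y":0,"z":-0.015,"roll":-0.1},{"x":0,"y":0,"z":-0.015,"roll":-0.1},{"x":0,"y":0,"z":-0.01,"roll":-0.076},{"x":0,"y":0,"z":0,"roll":0},{"x":0,"y":0,"z":0,"roll":0}])

```text
clock: 35.75
tool_pos: [0.4968, 0.1792, 0.0982]
orientation: [179.9, 0.1, -30.4]
force: [-0.6, 0.1, 7.3]
opening: 0.0282
```

```bash
python3 plan.py .4981 .1798 .0985 -30.2; python3 - <<'E'
from h import *
for n in("scene","top"):
    s=ctrl.snapshot(n)
    im=cv2.resize(s["image"][:,:,::-1],None,fx=7,fy=7,interpolation=cv2.INTER_CUBIC)
    c=(proj(s,[.51,.16,.08])[0]*7).astype(int); cv2.imwrite(f"pics/f_{n}.png",im[c[1]-270:c[1]+270,c[0]-350:c[0]+350])
    cv2.imwrite(f"pics/ff_{n}.png",s["image"][:,:,::-1])
E
```

```text
t 35.75 tcp [0.4968 0.1792 0.0982] rpy [ 1.7993e+02  6.0000e-02 -3.0410e+01] F [-0.6  0.1  7.3] M [-0.21  0.07  0.02] open 0.0282 q [ 41.1  12.4 -26.   -0.  -51.7  18.5]
cm x 0.09 y -0.12 z -0.03  roll -0.004 n>= 1.0
```

View pics/f_scene.png

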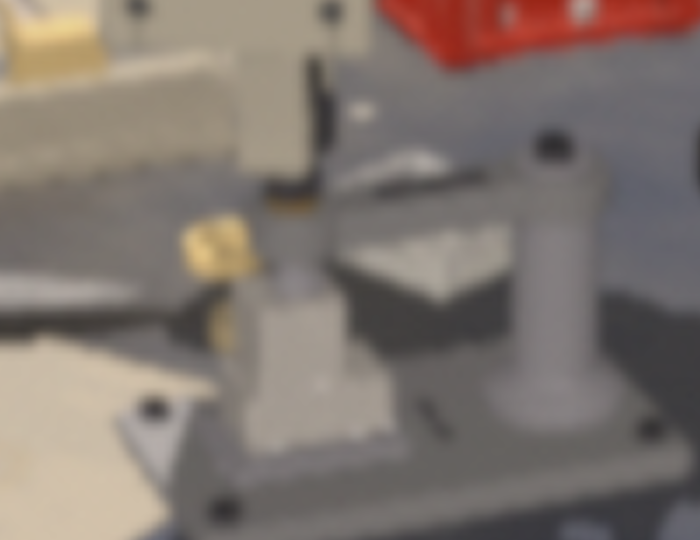

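View pics/ff_scene.png

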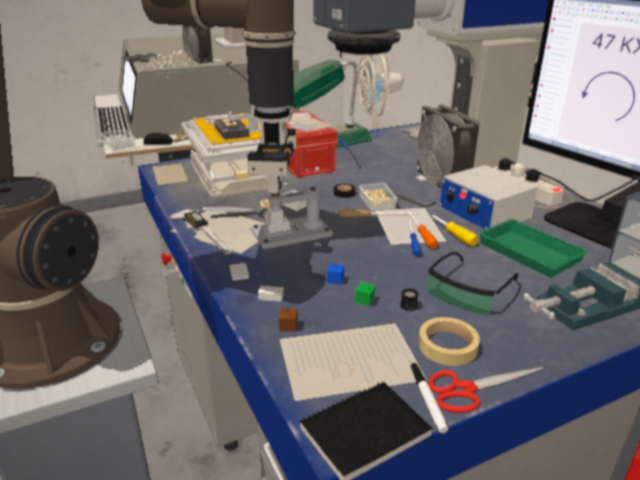

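jog_arm(commands=[{"x":0.03,"y":-0.1,"z":-0.03,"roll":0},{"x":0,"y":0,"z":0,"roll":0},{"x":0,"y":0,"z":0,"roll":0},{"x":0,"y":0,"z":0,"roll":0}])

```text
clock: 36.25
tool_pos: [0.4969, 0.1795, 0.0982]
orientation: [179.9, 0.1, -30.4]
force: [-1.0, -1.4, 7.6]
opening: 0.0281
```

```bash
python3 plan.py
```

```text
t 36.25 tcp [0.4969 0.1795 0.0982] rpy [ 1.7985e+02  1.0000e-01 -3.0440e+01] F [-1.  -1.4  7.6] M [-0.49  0.49 -0.03] open 0.0281 q [ 41.1  12.5 -25.9  -0.1 -51.8  18.5]
```

The arm is against its stop with a slight force towards closed, the grip is steady and the stack is standing. Handing in.

```bash
python3 -c "
from plant import ctrl
print(ctrl.close_job())"
```

```text
the job is handed in; nothing more can be done
None
```

The height stop is set and the job was handed in at 36 s of the 72 s allowed, with the gripper still holding the thumbscrew head. I laid the flat block on the anvil, stacked the 30 mm block on it, let go of both and swung the arm over to its stop. Then I turned the screw clockwise until it seated and backed it off a quarter turn.

**What the last checks showed**
- **Stack:** it is upright under the foot. From above, before the swing, both blocks sat about 2 mm off centre in +y. They differed by about 2 mm from each other along x. I did not correct this.
- **Arm at its stop:** the push force built up at the stop, and the head ended within 1 mm of where I gripped it there.
- **Seating:** after about 1.9 rad of turning, the torque jumped from about 0 to 0.48 Nm and held there while the pads slipped on the head. I took this as the hard stop. The screw's angle itself is not readable, so I could not check it directly.
- **Back-off:** about 90° from the point where the seating twist had relaxed. It assumes the pads did not slip on the way back; the torque stayed near zero.
- **Grip at hand-in:** the jaws are at 28 mm on the 29 mm head, with about 8 N vertical force and almost no twist on the tool.
- **Other items:** I did not touch the small block, loupe or tag plate. The small block, loupe and colour cubes look unmoved in the final picture.

**What disagreed:** the real fingertips end about 18–20 mm short of the reported tool point, so my first grasp closed on air above the flat block without moving it. I used the corrected height from then on, and both contact heights then came out as expected.

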